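Charge the grinding jar with balls through a funnel

ROBOT

A 6-joint arm with a two-finger parallel gripper is mounted at the origin on the work surface. World frame = base frame: x ahead of the robot, y to its left, z up, the work surface at z = 0. Lengths are in m, angles in rad, forces in N, time in s.
With the tool pointing down it reaches from about 0.35 to 1 m from the base axis. Payload 7.1 kg.
Tool frame: the origin (TCP) lies midway between the tips of the shut fingers; the grasp point (between the pads) lies arm.grip_point_offset behind it (arm.grip_point_offset is the distance from the TCP to the grasp point, in m); z points along the fingers, y is the line along which they close (so a half turn about z gives the same grasp; the last joint's range is limited). The gripper opens to 85 mm and grips with 20 to 120 N. Pads are 22 mm wide; open, the fingers measure 114 mm over their backs; the gripper's body (76 mm by 85 mm) begins 54 mm behind the grasp point. The pads swing forward as they close: fully open they stand 13 mm farther back than shut.
Start: joints at [1.181, 0.423, 1.63, -0, 1.089, -0.019], TCP at [0.226, 0.583, 0.231] pointing down, gripper open.
Joint ranges: [-3, 3], [-0.9, 2.11], [0.09, 2.58], [-1.31, 4.45], [0.11, 2.69], [-2.54, 2.54]. Speed limits (rad/s): [2.39, 2.39, 3.01, 3.14, 3.14, 3.14].

INTERFACE

Orientations are given as a unit quaternion [w, x, y, z].
In Python, from bench import arm gives the robot as it stands.
- The arm moves only by the tool drive_tool, never from a script. Its argument "motion" is a list of rows, each an object of numbers: "dx", "dy", "dz": the shift along the tool's x, y, z in cm; "spin": the turn about the tool's z in degrees; "grip": the opening, from 0 (shut) to 1 (fully open). A call has 1 to 12 rows; each row is the pose to reach, as a shift and turn from the pose commanded when the call began, along the tool's axes at that moment; what a row does not reach only later rows make up. A row lasts 1/10 s, in which the tool goes at most 50 mm and 8.59 degrees, less where a joint would pass 70% of its speed; a pose out of reach is approached as far as the arm can. A call with a gripper value outside its range is refused whole. The fingers move at their own pace and stop on an object; the grip force is fixed at half the most. Time passes only in rows, so rows that repeat a pose let the fingers close. It gives the time, the measured TCP pose, the force, the opening and the grip force at its end, in the units of the state.
- arm.read_state(): the state, without advancing time (a new reading comes with each control period).
- arm.camera(name): name is "scene" or "side" or "wrist"; returns the picture (400x640x3 uint8, blue, green, red); there is no depth.
- arm.camera_model(name): a dict with "intrinsics" (3x3 intrinsics, pixels), "extrinsics" (4x4, takes a point from camera to world coordinates). Camera axes: x right, y down, z forward; pixel columns grow to the right and rows downward; lengths in m; the calibration is good to about 2 mm. A picture is of the moment at which its call begins: read the wrist's pose just before it. camera_model takes no time and is no camera call; for the wrist camera it gives the pose at the moment of the call.
- arm.finish_job(): hands the job in; it is judged then, once.
The state is a dict: "t": time; "qpos": joint angles; "qvel": joint speeds; "tau": joint torques, N m; "ee_pos": TCP position; "tool_rot": TCP orientation; "force": force on the tool from outside, world axes, zero at the start; "ft_torque": the same for the moment, N m; "finger_gap": finger opening in m; "grasp_force": force on a finger pad.
Only numpy, scipy, OpenCV 4.12 (cv2) and the standard library are available. Lean on these libraries where they do the work, as an engineer would, in place of code of your own. Each camera call takes 0.05 s, during which the arm holds its last target. There are 200 camera calls.

TASK

Take the orange funnel from its wooden stand and set it fully home and upright in the mouth of the clear grinding jar, let go of it, then pour all six steel balls from the scoop through it into the jar without dropping a single one on the bench. Set the empty scoop back down flat, its pan on the blue pad, leave the funnel in the jar, and do not shift or tip the cups, lids, bottle or beaker standing around.

Things in the scene. Friction and masses are not known exactly. Their poses are not given: they have to be found in the camera images.
- jar_mouth (a point): Centre of the open mouth (top edge) of the clear narrow grinding jar, 95 mm above the bench. The jar is a straight round tube, 50 mm outside, 42 mm inside, fixed on a round 80 mm metal foot that is fixed to the bench; its inner floor is 78 mm below this point. z up.
- funnel_seat (a point): The orange wide funnel (loose, about 80 g, 76 mm tall): the point on its axis at the underside of its flat round flange (52 mm across, 6 mm thick), which rests flat on the jar's rim when it is seated. Below this point a straight stem, 35 mm outside, 29 mm inside, goes 30 mm down; above it the cone widens to a round rim, 100 mm across, 46 mm above this point. z up along the axis; the gripping lug sticks out radially along -x.
- funnel_lug (a point): Point for gripping the funnel: centre of the middle of its lug, a level bar 14 mm wide (y), 12 mm tall (z), sticking out from just under the funnel's rim along -x of the funnel from 47 to 93 mm from the axis. This point is 72 mm out from the axis and 40 mm above funnel_seat. Same axes as funnel_seat.
- stand_hole (a point): Centre of the 42 mm hole in the top of the wooden funnel stand (90 x 90 mm, 50 mm high, fixed) in which the funnel hangs by its flange at the start. z up.
- scoop_grip (a point): Point for gripping the steel scoop (loose, about 90 g): centre of its black handle, a level bar 14 mm wide (y), 14 mm tall (z), 90 mm long, whose middle is here, 36 mm above the scoop's underside. x points along the handle to the pan and its pouring lip, z up. The pan's back wall (40 mm high) is 47 mm from here along +x; the handle's end 42 mm along -x.
- scoop_pan (a point): Centre of the underside of the scoop's pan, 80 mm along +x from scoop_grip and 36 mm lower. The flat floor is 60 mm (x) by 50 mm (y), 3 mm thick, side walls 30 mm high; in front of it (+x) a ramp rises at 30 degrees from the floor to the open lip, so pieces stay in while it is carried level and smoothly, and they roll out once the scoop is tipped nose-down well beyond 30 degrees (60 empties it). Same axes as scoop_grip.
- scoop_lip (a point): Middle of the pouring lip, the open front edge of the scoop's ramp, 50 mm wide: 62 mm along +x from scoop_pan and 21 mm above the underside. Same axes.
- pad_top (a point): Centre of the top of the blue bench pad, 220 mm (x) by 140 mm (y), 3 mm thick, fixed, on which the scoop stands at the start. z up.
- bottle_mid (a point): Centre of a tall white bottle with blue cap, a bystander beside the jar: 60 mm across, 190 mm tall; half-way up.
- cup_a_mid (a point): Centre of a clear specimen cup with red lid, a bystander beside the pad: 53 mm across, 65 mm tall; half-way up.
- cup_b_mid (a point): Centre of a second, like specimen cup with red lid, a bystander beside the jar: 53 mm across, 65 mm tall; half-way up.
- lid_a_mid (a point): Centre of a loose red cup lid lying beside the pad, a bystander: 55 mm across, 12 mm high; half-way up.
- lid_b_mid (a point): Centre of a second red cup lid lying beside the funnel stand, a bystander: 55 mm across, 12 mm high; half-way up.
- beaker_mid (a point): Centre of a glass beaker standing beside the funnel stand, a bystander: 66 mm across, 80 mm tall; half-way up.
- ball0_center (a point): Centre of steel grinding ball 1 of 6, 14 mm across, 11 g, lying in the scoop's pan at the start.
- ball1_center (a point): Centre of steel grinding ball 2 of 6, 14 mm across, 11 g, lying in the scoop's pan at the start.
- ball2_center (a point): Centre of steel grinding ball 3 of 6, 14 mm across, 11 g, lying in the scoop's pan at the start.
- ball3_center (a point): Centre of steel grinding ball 4 of 6, 14 mm across, 11 g, lying in the scoop's pan at the start.
- ball4_center (a point): Centre of steel grinding ball 5 of 6, 14 mm across, 11 g, lying in the scoop's pan at the start.
- ball5_center (a point): Centre of steel grinding ball 6 of 6, 14 mm across, 11 g, lying in the scoop's pan at the start.
Not all that is in view belongs to the job. There is more than one size of the part that bears funnel_seat; the job needs the smallest.

How it is judged:
By the outcome, as a careful person would: the job done as asked, in the order asked, and still so for the second after the job is handed in, with the robot touching nothing.
It also fails if it takes over 72 s, if anything falls off the work surface, if the arm or the gripper's body presses on something with over 40 N, if the wrist force passes 120 N, or if a joint passes its speed limit or range.

## Working session

There is one attempt and no reset: what is moved stays moved. The work goes in short steps, Python scripts to look and compute and a tool call to move; the robot and the scene stay as the last step left them, time stands still between calls to the robot, and variables do not carry over. Pictures are saved under pics/ and viewed, at most 10 in all, crops included, and the job is handed in when it is done.

Besides the shell and the picture viewer there is one more tool, called in YAML: its name, and indented under it one key for each argument. drive_tool: Moves the arm, as the interface text tells. Its arguments: {"type":"object","properties":{"motion":{"type":"array"}},"required":["motion"]}

```bash
mkdir -p pics; ls; python3 - <<'E'
from bench import arm
import cv2,numpy as np
np.set_printoptions(precision=4,suppress=True)
print(arm.grip_point_offset, arm.read_state())
for n in ("scene","side","wrist"):
    cv2.imwrite(f"pics/{n}0.png",arm.camera(n)); m=arm.camera_model(n); print(n,m["intrinsics"],m["extrinsics"])
E
```

```text
pics
0.0187 {'t': 0.0, 'qpos': array([ 1.181 ,  0.4238,  1.6307, -0.    ,  1.0886, -0.019 ]), 'qvel': array([-0.0013, -0.002 , -0.001 , -0.    ,  0.0006, -0.0002]), 'tau': array([ -0.0025, -55.7394, -28.1736,  -0.0001,   0.0075,   0.    ]), 'ee_pos': array([0.2262, 0.582 , 0.2306]), 'tool_rot': array([-0.0002,  0.1843,  0.9829, -0.0007]), 'force': array([ 0.8868, -0.9697,  0.032 ]), 'ft_torque': array([-0.0208, -0.0086, -0.0286]), 'grasp_force': 0.0, 'finger_gap': 0.08560712559236604}
scene [[444.6715   0.     319.0116]
 [  0.     444.6715 203.74  ]
 [  0.       0.       1.    ]] [[-0.824   0.4369 -0.3608  0.921 ]
 [ 0.5664  0.6197 -0.5433  0.6354]
 [-0.0137 -0.652  -0.7581  0.95  ]
 [ 0.      0.      0.      1.    ]]
side [[365.6801   0.     316.9555]
 [  0.     365.6801 203.7473]
 [  0.       0.       1.    ]] [[ 0.7978 -0.3881  0.4615  0.1199]
 [-0.6029 -0.5067  0.6162 -0.5619]
 [-0.0054 -0.7699 -0.6382  0.6683]
 [ 0.      0.      0.      1.    ]]
wrist [[345.4543   0.     318.1699]
 [  0.     345.4543 201.1999]
 [  0.       0.       1.    ]] [[ 0.3615  0.8951  0.261   0.1601]
 [ 0.9324 -0.3466 -0.1028  0.6089]
 [-0.0016  0.2805 -0.9598  0.3732]
 [ 0.      0.      0.      1.    ]]
```

View pics/scene0.png

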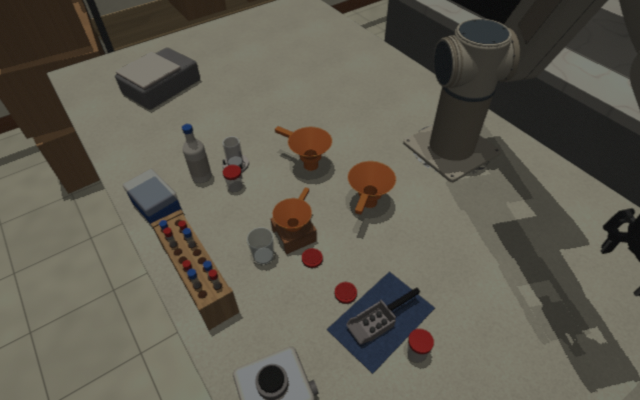

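View pics/side0.png

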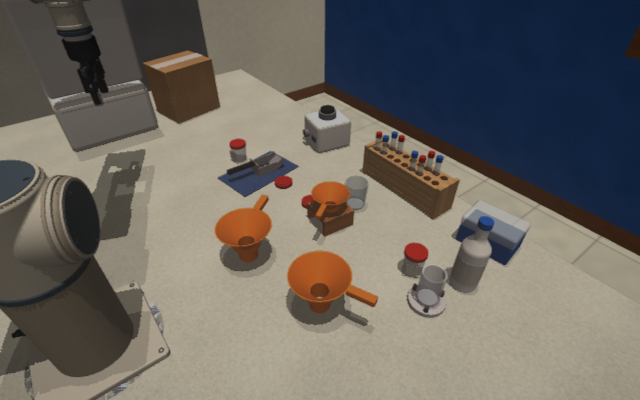

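The stand funnel (scene ~(293,215), side ~(330,195)) is the smallest of the three. The jar stands behind cup_b (scene ~(233,150), side ~(431,285)). The scoop lies on the pad (scene ~(385,315)). Next: a zoom and rough rays.

```bash
cat > h.py <<'E'
from bench import arm
import cv2,numpy as np
np.set_printoptions(precision=4,suppress=True)
def ray(m,uv,z):
    K,E=m["intrinsics"],m["extrinsics"]
    d=E[:3,:3]@np.linalg.solve(K,[uv[0],uv[1],1.]); o=E[:3,3]
    return (o+d*(z-o[2])/d[2])
def proj(m,p):
    K,E=m["intrinsics"],m["extrinsics"]
    c=K@(E[:3,:3].T@(np.asarray(p)-E[:3,3])); return c[:2]/c[2]
def tri(ma,a,mb,b):
    A=[];B=[]
    for m,uv in((ma,a),(mb,b)):
        E=m["extrinsics"];d=E[:3,:3]@np.linalg.solve(m["intrinsics"],[uv[0],uv[1],1.]);d/=np.linalg.norm(d)
        P=np.eye(3)-np.outer(d,d);A.append(P);B.append(P@E[:3,3])
    return np.linalg.lstsq(np.vstack(A),np.hstack(B),rcond=None)[0]
def comps(img,lo,hi,amin=30):
    hsv=cv2.cvtColor(img,cv2.COLOR_BGR2HSV); k=cv2.inRange(hsv,np.array(lo),np.array(hi))
    n,l,s,c=cv2.connectedComponentsWithStats(k)
    return [(s[i],c[i],l==i) for i in range(1,n) if s[i][4]>=amin]
E
python3 - <<'E'
from h import *
S=cv2.imread("pics/scene0.png");D=cv2.imread("pics/side0.png")
ms,md=arm.camera_model("scene"),arm.camera_model("side")
o=np.zeros((600,800,3),np.uint8)
r=lambda im,f:cv2.resize(im,None,fx=f,fy=f,interpolation=cv2.INTER_CUBIC)
o[:,:480]=r(S[125:275,215:335],4);o[:320,480:]=r(D[240:320,400:480],4);o[320:,480:]=r(D[175:245,300:380],4)
cv2.imwrite("pics/z0.png",o)
for n,im,m in(("scene",S,ms),("side",D,md)):
    for nm,lo,hi in(("orange",(4,150,90),(14,255,255)),("blue",(100,80,40),(130,255,255)),("red",(170,150,60),(180,255,255)),("black",(0,0,0),(180,255,35))):
        for s,c,_ in comps(im,lo,hi,60): 
            if s[4]<4000: print(n,nm,s,c,ray(m,c,.05)[:2])
E
```

```text
scene orange [276 127  56  29 955] [307.7068 139.8188] [ 0.3752 -0.2412]
scene orange [ 348  162   47   49 1245] [370.5028 179.3663] [ 0.324  -0.0007]
scene orange [273 188  38  40 871] [292.2032 211.0896] [ 0.5648 -0.0292]
scene blue [182 124  10  10  81] [186.9136 128.4568] [ 0.6553 -0.5063]
scene blue [130 197  50  26 329] [159.1368 210.6596] [ 0.8528 -0.2339]
scene blue [183 228   8  10  60] [186.7 232.4] [ 0.822  -0.1242]
scene blue [203 261   9  10  63] [207.0159 265.0952] [ 0.8218 -0.0044]
scene blue [187 269   9  10  72] [191.4861 273.4444] [ 0.8621 -0.0042]
scene blue [ 328  273  106  100 3354] [381.6419 322.3166] [0.5736 0.348 ]
scene black [ 87   0  27  52 364] [100.1868  25.3764] [ 0.681  -1.3319]
scene black [ 386    0   68   85 3125] [419.4608  38.7235] [-0.3082 -0.4831]
scene black [451   0  70  24 920] [490.7674   7.8891] [-0.7262 -0.4937]
scene black [ 119   65   80   44 1174] [162.7078  88.3015] [ 0.6365 -0.7566]
scene black [ 602  209   38   52 1059] [623.0633 232.3258] [-0.0756  0.5063]
scene black [388 289  31  24 291] [403.2474 300.8213] [0.5008 0.3358]
scene black [259 366  25  27 527] [270.797  378.8577] [0.8326 0.3151]
side orange [311 182  39  37 822] [328.9611 195.3577] [0.6145 0.0438]
side orange [ 215  195   56   67 1934] [244.0714 227.3619] [0.3696 0.0715]
side orange [ 288  252   89   61 2967] [323.9687 279.2599] [ 0.4275 -0.1741]
side blue [219 159  79  37 874] [254.6339 178.9737] [0.4916 0.2341]
side blue [478 216  16  15 190] [485.4421 222.9263] [ 0.8541 -0.2788]
side blue [457 225  18  17 161] [463.8447 232.5714] [ 0.7826 -0.2672]
side blue [488 237  36  28 376] [501.9202 251.7234] [ 0.7983 -0.3579]
side black [ 57  26  36  11 181] [76.3923 31.9061] [0.3895 2.2723]
side black [  62   35   46   70 1455] [87.8983 64.9759] [0.3166 1.5782]
side black [  65  181   34   73 1831] [ 81.4555 217.2485] [0.0578 0.3572]
side black [ 55 258  36  36 258] [ 74.0814 275.6434] [0.0061 0.1595]
```

View pics/z0.png

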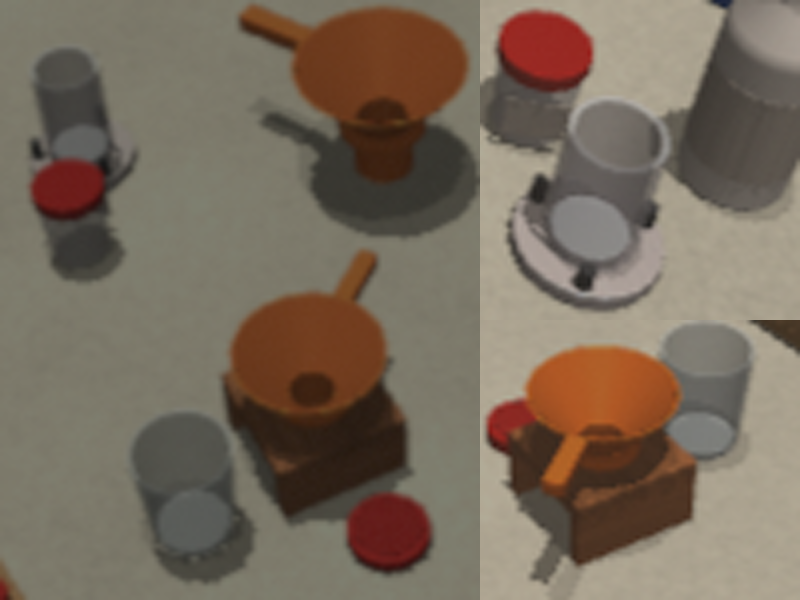

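```bash
python3 - <<'E'
from h import *
S=cv2.imread("pics/scene0.png")
ms,md=arm.camera_model("scene"),arm.camera_model("side")
print("rim",ray(ms,(292.2,215),.096),ray(md,(330.7,193.5),.096),tri(ms,(292.2,215),md,(330.7,193.5)))
print("lug",ray(ms,(304,194),.096), ray(md,(322,208),.096))
print("jar",ray(ms,(232.2,142),.095),ray(md,(434.7,274),.095),tri(ms,(232.2,142),md,(434.7,274)))
for s,c,k in comps(S,(0,0,0),(180,255,35),60):
    if 380<s[0]<395 and s[1]>280:
        ys,xs=np.where(k); p=np.array([ray(ms,q,.044)[:2] for q in zip(xs,ys)])
        r=cv2.minAreaRect(p.astype(np.float32)*1000); print("handle",r,cv2.boxPoints(r))
print("bottle cap",tri(ms,(187,128.5),md,(485.4,223)))
print("cupb lid",ray(ms,(215+68/4,125+185/4),.065),"cupb",ray(md,(400+65/4,240+48/4),.065))
print("beaker",ray(ms,(215+183/4,125+455/4),.08),"lidb",ray(ms,(215+390/4,125+530/4),.012))
E
```

```text
rim [0.5898 0.0154 0.096 ] [0.586 0.002 0.096] [0.5891 0.0093 0.0896]
lug [ 0.5274 -0.0263  0.096 ] [ 0.5337 -0.0296  0.096 ]
jar [ 0.5858 -0.3161  0.095 ] [ 0.5884 -0.3256  0.095 ] [ 0.5869 -0.3228  0.0922]
handle ((494.29620361328125, 335.8386535644531), (26.210289001464844, 84.38785552978516), 87.6949462890625) [[451.6093 324.4411]
 [535.9289 321.0471]
 [536.9831 347.2362]
 [452.6635 350.6302]]
bottle cap [ 0.6949 -0.3392  0.1826]
cupb lid [ 0.6315 -0.2391  0.065 ] cupb [ 0.6301 -0.248   0.065 ]
beaker [0.6856 0.0228 0.08  ] lidb [0.5892 0.1011 0.012 ]
```

drive_tool:
  motion:
    - {"dx": -50, "dy": -46, "dz": -2, "spin": 127, "grip": 1}
    - {"dx": -50, "dy": -46, "dz": -2, "spin": 127, "grip": 1}
    - {"dx": -50, "dy": -46, "dz": -2, "spin": 127, "grip": 1}
    - {"dx": -50, "dy": -46, "dz": -2, "spin": 127, "grip": 1}
    - {"dx": -50, "dy": -46, "dz": -2, "spin": 127, "grip": 1}
    - {"dx": -50, "dy": -46, "dz": -2, "spin": 127, "grip": 1}
    - {"dx": -50, "dy": -46, "dz": -2, "spin": 127, "grip": 1}
    - {"dx": -50, "dy": -46, "dz": -2, "spin": 127, "grip": 1}
    - {"dx": -50, "dy": -46, "dz": -2, "spin": 127, "grip": 1}
    - {"dx": -50, "dy": -46, "dz": -2, "spin": 127, "grip": 1}
    - {"dx": -50, "dy": -46, "dz": -2, "spin": 127, "grip": 1}
    - {"dx": -50, "dy": -46, "dz": -2, "spin": 127, "grip": 1}

```text
t: 1.35
ee_pos: [0.4911, 0.0421, 0.2491]
tool_rot: [0.0, 0.886, 0.464, 0.0]
force: [1.2, 0.7, -0.6]
finger_gap: 0.0855
grasp_force: 0.0
```

```bash
cat >> h.py <<'E'
from scipy.spatial.transform import Rotation as Ro
def R():
    s=arm.read_state();q=s["tool_rot"];return s,Ro.from_quat([q[1],q[2],q[3],q[0]]).as_matrix()
def go(p,yaw=None):
    "cm shift in tool axes to put the GRASP point at p; spin for tool-x yaw (deg)"
    s,r=R(); g=s["ee_pos"]-arm.grip_point_offset*r[:,2]
    y=np.degrees(np.arctan2(r[1,0],r[0,0]))
    print("t",s["t"],"grasp pt",g,"yaw",y,"F",s["force"],"gap",s["finger_gap"],"gf",s["grasp_force"])
    if p is not None: print("shift cm",r.T@(np.asarray(p)-g)*100,"spin",None if yaw is None else -((yaw-y+180)%360-180))
E
python3 -c "
from h import *
go((.527,-.03,.27),32);print(arm.read_state()['qpos'])"
```

```text
t 1.35 grasp pt [0.4911 0.0421 0.2678] yaw 55.260092615020355 F [ 1.1654  0.6995 -0.5827] gap 0.08550750182084903 gf 0.0
shift cm [-3.8777  7.0546 -0.2204] spin 23.26009261502037
[0.0613 0.2054 1.8996 0.0001 1.0365 0.6675]
```

drive_tool:
  motion:
    - {"dx": -3.9, "dy": 7, "dz": 0, "spin": 23.3, "grip": 1}
    - {"dx": -3.9, "dy": 7, "dz": 0, "spin": 23.3, "grip": 1}
    - {"dx": -3.9, "dy": 7, "dz": 0, "spin": 23.3, "grip": 1}
    - {"dx": -3.9, "dy": 7, "dz": 0, "spin": 23.3, "grip": 1}

```text
t: 1.75
ee_pos: [0.5264, -0.0286, 0.2486]
tool_rot: [-0.0, 0.961, 0.277, -0.0]
force: [0.4, -0.9, 0.0]
finger_gap: 0.0856
grasp_force: 0.0
```

```bash
python3 - <<'E'
from h import *
m=arm.camera_model("wrist");im=arm.camera("wrist");cv2.imwrite("pics/w1.png",im);go(None)
s,r=R();print("cam rel tool",r.T@(m["extrinsics"][:3,3]-s["ee_pos"]))
for s,c,k in comps(im,(4,130,60),(16,255,255),200): print(s,c,ray(m,c,.09))
print("expect funnel",proj(m,(.588,.007,.096)),"lug",proj(m,(.531,-.028,.096)))
E
```

```text
t 1.8 grasp pt [ 0.5261 -0.0279  0.2673] yaw 32.40584520768833 F [ 0.207   0.6389 -0.3619] gap 0.08516308216141134 gf 0.0
cam rel tool [ 0.0716  0.0004 -0.1424]
[  257    31   131   179 11802] [321.8987 104.6372] [0.5854 0.0055 0.09  ]
[ 106  182  133  174 7697] [168.8662 273.4274] [0.3737 0.0466 0.09  ]
[ 325  296  115   87 5714] [384.5791 340.3392] [ 0.4225 -0.1742  0.09  ]
expect funnel [322.1451 100.9642] lug [321.0237 180.6013]
```

View pics/w1.png

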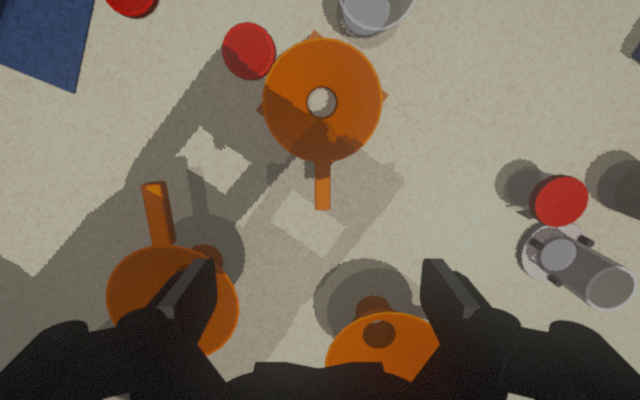

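The funnel rim circle is centred at ~(323,100). Its lug points straight down the image to (322,210), the fingers are aligned, and the jar mouth is at ~(610,287).

```bash
python3 - <<'E'
from h import *
m=arm.camera_model("wrist");im=cv2.imread("pics/w1.png")
k=[k for s,c,k in comps(im,(4,130,40),(16,255,255),200) if s[1]<100][0]
ys,xs=np.where(k)
up=k.copy();up[150:]=0
c,rad=cv2.minEnclosingCircle(np.argwhere(up)[:,::-1].astype(np.float32)); print(c,rad)
a=ray(m,c,.096);row=lambda v:np.mean(np.where(k[v])[0])
tip=ray(m,(row(205),ys.max()+.5),.096); p1=ray(m,(row(170),170),.096)
print("axis",a,"r",np.linalg.norm(ray(m,(c[0]+rad,c[1]),.096)-a),"tip",tip,np.linalg.norm(tip-a))
d=(tip-a)/np.linalg.norm(tip-a); print("lugdir",np.degrees(np.arctan2(d[1],d[0])))
g=a+.072*d; g[2]=.090; print("grip",g); print("jar",ray(m,(610,287),.095))
go(g,np.degrees(np.arctan2(-d[1],-d[0])))
E
```

```text
(321.3773193359375, 96.21804809570312) 65.63407135009766
axis [0.5903 0.0105 0.096 ] r 0.053628993243259655 tip [ 0.5088 -0.0423  0.096 ] 0.09714406674537902
lugdir -147.0621311983736
grip [ 0.5299 -0.0286  0.09  ]
jar [ 0.5914 -0.3187  0.095 ]
t 1.8 grasp pt [ 0.5261 -0.0279  0.2673] yaw 32.40584520768833 F [ 0.207   0.6389 -0.3619] gap 0.08516308216141134 gf 0.0
shift cm [ 0.2956  0.2774 17.729 ] spin -0.532023593938078
```

drive_tool:
  motion:
    - {"dx": -0.1, "dy": 0.3, "dz": 5, "grip": 0.45}
    - {"dx": -0.1, "dy": 0.3, "dz": 10, "grip": 0.45}
    - {"dx": -0.1, "dy": 0.3, "dz": 14, "grip": 0.45}
    - {"dx": -0.1, "dy": 0.3, "dz": 17, "grip": 0.45}
    - {"dx": -0.1, "dy": 0.3, "dz": 17.7, "grip": 0.45}
    - {"dx": -0.1, "dy": 0.3, "dz": 17.7, "grip": 0.45}
    - {"dx": -0.1, "dy": 0.3, "dz": 17.7, "grip": 0}
    - {"dx": -0.1, "dy": 0.3, "dz": 17.7, "grip": 0}
    - {"dx": -0.1, "dy": 0.3, "dz": 17.7, "grip": 0}
    - {"dx": -0.1, "dy": 0.3, "dz": 17.7, "grip": 0}

```text
$.motion[0]: bad value
```

```bash
python3 - <<'E'
from h import *
go((.5264,-.0309,.09)); print(R()[1])
E
```

```text
t 1.8 grasp pt [ 0.5261 -0.0279  0.2673] yaw 32.40584520768833 F [ 0.207   0.6389 -0.3619] gap 0.08516308216141134 gf 0.0
shift cm [-0.1232  0.2806 17.7293] spin None
[[ 0.8443  0.5359 -0.001 ]
 [ 0.5359 -0.8443  0.0002]
 [-0.0007 -0.0007 -1.    ]]
```

drive_tool:
  motion:
    - {"dx": -0.1, "dy": 0.3, "dz": 5, "spin": 0, "grip": 0.45}
    - {"dx": -0.1, "dy": 0.3, "dz": 10, "spin": 0, "grip": 0.45}
    - {"dx": -0.1, "dy": 0.3, "dz": 14, "spin": 0, "grip": 0.45}
    - {"dx": -0.1, "dy": 0.3, "dz": 17, "spin": 0, "grip": 0.45}
    - {"dx": -0.1, "dy": 0.3, "dz": 17.7, "spin": 0, "grip": 0.45}
    - {"dx": -0.1, "dy": 0.3, "dz": 17.7, "spin": 0, "grip": 0.45}
    - {"dx": -0.1, "dy": 0.3, "dz": 17.7, "spin": 0, "grip": 0}
    - {"dx": -0.1, "dy": 0.3, "dz": 17.7, "spin": 0, "grip": 0}
    - {"dx": -0.1, "dy": 0.3, "dz": 17.7, "spin": 0, "grip": 0}
    - {"dx": -0.1, "dy": 0.3, "dz": 17.7, "spin": 0, "grip": 0}

```text
t: 2.8
ee_pos: [0.5282, -0.0307, 0.0734]
tool_rot: [0.0, 0.96, 0.278, 0.001]
force: [-0.9, 0.9, 5.9]
finger_gap: 0.0126
grasp_force: 61.4
```

```bash
python3 - <<'E'
from h import *
go((.5264,-.0309,.09)); print(R()[1])
E
```

```text
t 2.8 grasp pt [ 0.5282 -0.0307  0.0921] yaw 32.33076569667513 F [-0.8553  0.8525  5.8719] gap 0.012630722958869989 gf 61.37832999229431
shift cm [-0.1618 -0.0812  0.2069] spin None
[[ 0.845   0.5348  0.0028]
 [ 0.5348 -0.845  -0.0002]
 [ 0.0022  0.0016 -1.    ]]
```

drive_tool:
  motion:
    - {"dx": 0, "dy": 0, "dz": -2, "spin": 0, "grip": 0}
    - {"dx": 0, "dy": 0, "dz": -5, "spin": 0, "grip": 0}
    - {"dx": 0, "dy": 0, "dz": -8, "spin": 0, "grip": 0}
    - {"dx": -2, "dy": 2, "dz": -10.5, "spin": 0, "grip": 0}
    - {"dx": -5, "dy": 4.2, "dz": -12, "spin": 0, "grip": 0}
    - {"dx": -8, "dy": 6.7, "dz": -12, "spin": 0, "grip": 0}
    - {"dx": -11, "dy": 9.2, "dz": -12, "spin": 0, "grip": 0}
    - {"dx": -14, "dy": 11.7, "dz": -12, "spin": 0, "grip": 0}
    - {"dx": -16.5, "dy": 13.8, "dz": -12, "spin": 0, "grip": 0}
    - {"dx": -17.5, "dy": 14.7, "dz": -12, "spin": 0, "grip": 0}
    - {"dx": -17.5, "dy": 14.7, "dz": -12, "spin": 0, "grip": 0}
    - {"dx": -17.5, "dy": 14.7, "dz": -12, "spin": 0, "grip": 0}

```text
t: 4.0
ee_pos: [0.4579, -0.2479, 0.1919]
tool_rot: [-0.0, 0.961, 0.278, -0.0]
force: [-0.5, 0.1, -0.6]
finger_gap: 0.0126
grasp_force: 60.5
```

```bash
python3 - <<'E'
from h import *
m=arm.camera_model("wrist");im=arm.camera("wrist");cv2.imwrite("pics/w2.png",im);go(None)
cv2.imwrite("pics/side2.png",arm.camera("side"))
print("expect jar",proj(m,(.588,-.322,.095)))
E
```

```text
t 4.05 grasp pt [ 0.458  -0.2475  0.2106] yaw 32.35150818795345 F [-0.379   0.3697 -1.6291] gap 0.012471101353162001 gf 60.5121910572052
expect jar [517.4915 102.561 ]
```

View pics/w2.png

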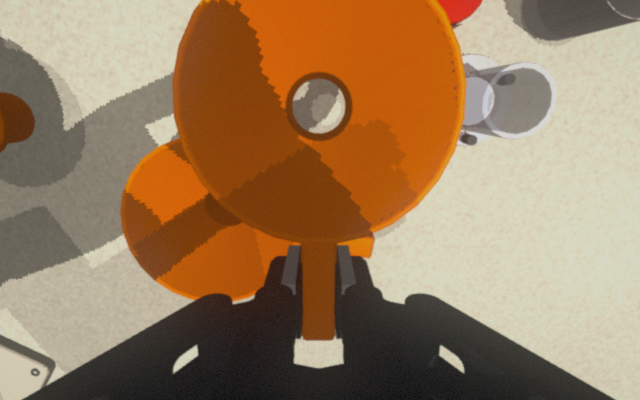

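Jar mouth ellipse is centred at ~(516,101). The funnel's stem bottom opening is at ~(319.5,107). I'll compute the shift from those.

```bash
python3 - <<'E'
from h import *
m=arm.camera_model("wrist")
im=cv2.imread("pics/w2.png");g=cv2.cvtColor(im,cv2.COLOR_BGR2HSV)
k=((g[...,1]<90)).astype(np.uint8)[60:160,270:370]
n,l,s,c=cv2.connectedComponentsWithStats(k);print([(a,b) for a,b in zip(s,c) if 300<a[4]<5000])
c,rad=cv2.minEnclosingCircle(np.argwhere(l==1+np.argmax(s[1:,4]))[:,::-1].astype(np.float32));print(c[0]+270,c[1]+60,rad)
j=ray(m,(516,101),.095);f=ray(m,(c[0]+270,c[1]+60),.1406);print(j,f)
s,r=R();print((r.T@(j-f))*100,(f-s["ee_pos"])@r)
E
```

```text
[(array([  23,   19,   52,   55, 2251], dtype=int32), array([48.5353, 45.6668]))]
318.1523323059082 105.88206481933594 27.267141342163086
[ 0.5886 -0.3197  0.095 ] [ 0.5159 -0.2099  0.1406]
[ 0.2555 13.1663  4.5538] [ 0.0688 -0.0006  0.0513]
```

drive_tool:
  motion:
    - {"dx": 0.1, "dy": 3, "dz": 0, "spin": 0, "grip": 0}
    - {"dx": 0.2, "dy": 6, "dz": 0, "spin": 0, "grip": 0}
    - {"dx": 0.2, "dy": 9, "dz": 0, "spin": 0, "grip": 0}
    - {"dx": 0.2, "dy": 11.5, "dz": 0, "spin": 0, "grip": 0}
    - {"dx": 0.2, "dy": 13.2, "dz": 1, "spin": 0, "grip": 0}
    - {"dx": 0.2, "dy": 13.2, "dz": 2.5, "spin": 0, "grip": 0}
    - {"dx": 0.2, "dy": 13.2, "dz": 4, "spin": 0, "grip": 0}
    - {"dx": 0.2, "dy": 13.2, "dz": 4, "spin": 0, "grip": 0}
    - {"dx": 0.2, "dy": 13.2, "dz": 4.5, "spin": 0, "grip": 0}
    - {"dx": 0.2, "dy": 13.2, "dz": 5, "spin": 0, "grip": 0}
    - {"dx": 0.2, "dy": 13.2, "dz": 5.5, "spin": 0, "grip": 0}

```text
t: 5.2
ee_pos: [0.5302, -0.3587, 0.1371]
tool_rot: [0.0, 0.96, 0.278, 0.0]
force: [-0.3, 0.2, -0.6]
finger_gap: 0.0128
grasp_force: 60.5
```

```bash
python3 - <<'E'
from h import *
a=arm.camera("side");b=arm.camera("scene");go(None)
r=lambda im:cv2.resize(im,None,fx=4,fy=4,interpolation=cv2.INTER_CUBIC)
cv2.imwrite("pics/z3.png",np.hstack([r(a[220:320,380:480]),r(b[90:190,190:290])]))
E
```

```text
t 5.3 grasp pt [ 0.5297 -0.3585  0.1551] yaw 32.32953906955577 F [ 0.7005  0.3064 -0.7878] gap 0.01259313095495095 gf 60.512391328811646
```

View pics/z3.png

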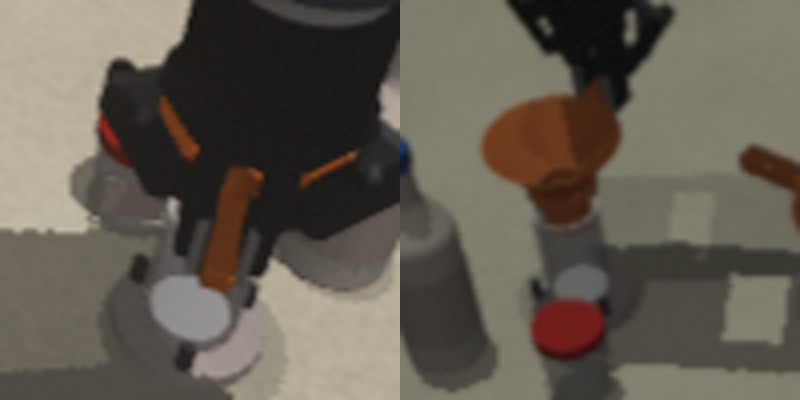

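The stem is inside the jar mouth and there's no contact force, so I'll lower it to the flange.

drive_tool:
  motion:
    - {"dx": 0, "dy": 0, "dz": 0.7, "spin": 0, "grip": 0}
    - {"dx": 0, "dy": 0, "dz": 1.3, "spin": 0, "grip": 0}
    - {"dx": 0, "dy": 0, "dz": 1.7, "spin": 0, "grip": 0}
    - {"dx": 0, "dy": 0, "dz": 1.9, "spin": 0, "grip": 0}
    - {"dx": 0, "dy": 0, "dz": 2.0, "spin": 0, "grip": 0}

```text
t: 5.8
ee_pos: [0.5298, -0.3594, 0.118]
tool_rot: [0.0, 0.96, 0.278, -0.0]
force: [-7.4, 0.8, 13.7]
finger_gap: 0.0129
grasp_force: 62.6
```

drive_tool:
  motion:
    - {"dx": 0, "dy": 0, "dz": -0.1, "spin": 0, "grip": 0}
    - {"dx": 0, "dy": 0, "dz": -0.1, "spin": 0, "grip": 0.25}
    - {"dx": 0, "dy": 0, "dz": -0.1, "spin": 0, "grip": 0.45}
    - {"dx": 0, "dy": 0, "dz": -0.1, "spin": 0, "grip": 0.6}
    - {"dx": 0, "dy": 0, "dz": -0.1, "spin": 0, "grip": 0.6}
    - {"dx": 0, "dy": 0, "dz": -0.1, "spin": 0, "grip": 0.6}
    - {"dx": 0, "dy": 0, "dz": -2, "spin": 0, "grip": 0.6}
    - {"dx": 0, "dy": 0, "dz": -6, "spin": 0, "grip": 0.6}
    - {"dx": 0, "dy": 0, "dz": -11, "spin": 0, "grip": 0.6}
    - {"dx": 0, "dy": 0, "dz": -15, "spin": 0, "grip": 0.6}

```text
t: 6.8
ee_pos: [0.5304, -0.3591, 0.2694]
tool_rot: [0.0, 0.96, 0.278, 0.0]
force: [0.2, -1.1, 0.2]
finger_gap: 0.0515
grasp_force: 0.0
```

```bash
python3 - <<'E'
from h import *
m=arm.camera_model("wrist");w=arm.camera("wrist");a=arm.camera("side");b=arm.camera("scene");go((.494,.336,.3),0)
cv2.imwrite("pics/w4.png",w);np.save("w4E.npy",m["extrinsics"])
r=lambda im:cv2.resize(im,None,fx=3,fy=3,interpolation=cv2.INTER_CUBIC)
o=np.zeros((600,800,3),np.uint8);o[:300,:300]=r(a[220:320,380:480]);o[:300,300:600]=r(b[90:190,190:290]);o[300:,:480]=cv2.resize(w,(480,300))
cv2.imwrite("pics/z4.png",o)
for s,c,k in comps(w,(4,130,40),(16,255,255),200): print(s,c,ray(m,c,.141))
E
```

```text
t 6.95 grasp pt [ 0.5316 -0.3599  0.2893] yaw 32.3252009589703 F [ 0.1044  0.8161 -1.1673] gap 0.051045811425632595 gf 0.0
shift cm [ 34.039  -60.8061  -1.361 ] spin 32.3252009589703
[  253    33   130   187 13728] [317.7798 106.2086] [ 0.5871 -0.3224  0.141 ]
[   24   129   201   132 15036] [ 99.8838 196.1244] [ 0.4328 -0.2106  0.141 ]
```

View pics/z4.png

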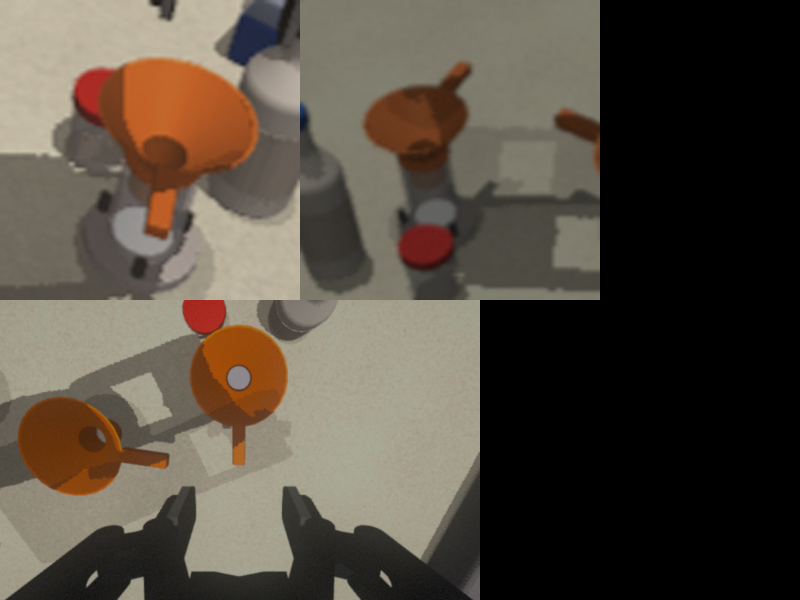

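The funnel sits upright on the jar, with its rim circle at ~(319,101) in the wrist view, and the bystanders are unmoved. Going to the scoop.

drive_tool:
  motion:
    - {"dx": 34, "dy": -60.8, "dz": 0, "spin": 32.3, "grip": 0.6}
    - {"dx": 34, "dy": -60.8, "dz": 0, "spin": 32.3, "grip": 0.6}
    - {"dx": 34, "dy": -60.8, "dz": 0, "spin": 32.3, "grip": 0.6}
    - {"dx": 34, "dy": -60.8, "dz": 0, "spin": 32.3, "grip": 0.6}
    - {"dx": 34, "dy": -60.8, "dz": 0, "spin": 32.3, "grip": 0.6}
    - {"dx": 34, "dy": -60.8, "dz": 0, "spin": 32.3, "grip": 0.6}
    - {"dx": 34, "dy": -60.8, "dz": 0, "spin": 32.3, "grip": 0.6}
    - {"dx": 34, "dy": -60.8, "dz": 0, "spin": 32.3, "grip": 0.6}
    - {"dx": 34, "dy": -60.8, "dz": 0, "spin": 32.3, "grip": 0.6}
    - {"dx": 34, "dy": -60.8, "dz": 0, "spin": 32.3, "grip": 0.6}
    - {"dx": 34, "dy": -60.8, "dz": 0, "spin": 32.3, "grip": 0.6}
    - {"dx": 34, "dy": -60.8, "dz": 0, "spin": 32.3, "grip": 0.6}

```text
t: 8.15
ee_pos: [0.4965, 0.2403, 0.2655]
tool_rot: [0.001, 1.0, 0.0, -0.001]
force: [1.4, 0.4, 0.4]
finger_gap: 0.0512
grasp_force: 0.0
```

```bash
python3 - <<'E'
from h import *
go((.494,.336,.23),0); print(arm.read_state()["qpos"])
E
```

```text
t 8.15 grasp pt [0.4965 0.2403 0.2842] yaw 0.027598319003921186 F [1.3744 0.4265 0.4297] gap 0.051218960173103116 gf 0.0
shift cm [-0.2341 -9.5763  5.4082] spin 0.027598319003914185
[ 0.4292  0.2771  1.7607 -0.0001  1.1061  1.9996]
```

drive_tool:
  motion:
    - {"dx": -0.2, "dy": -4.8, "dz": 1.5, "spin": 0, "grip": 0.6}
    - {"dx": -0.2, "dy": -8.5, "dz": 4, "spin": 0, "grip": 0.6}
    - {"dx": -0.2, "dy": -9.6, "dz": 5, "spin": 0, "grip": 0.6}
    - {"dx": -0.2, "dy": -9.6, "dz": 5, "spin": 0, "grip": 0.6}

```text
t: 8.55
ee_pos: [0.4938, 0.3347, 0.2138]
tool_rot: [0.002, 1.0, 0.001, -0.002]
force: [0.2, -0.9, -0.4]
finger_gap: 0.0512
grasp_force: 0.0
```

```bash
python3 - <<'E'
from h import *
m=arm.camera_model("wrist");w=arm.camera("wrist");cv2.imwrite("pics/w5.png",w);go(None)
for n,lo,hi in(("blk",(0,0,0),(180,255,40)),("blue",(100,80,30),(130,255,255))):
  for s,c,k in comps(w,lo,hi,500):
    p=np.array([ray(m,q,.046 if n=="blk" else .003)[:2] for q in np.argwhere(k)[:,::-1]])
    print(n,s,c,cv2.minAreaRect(p.astype(np.float32)*1000))
E
```

```text
t 8.6 grasp pt [0.4947 0.3339 0.2339] yaw 0.08879811129779053 F [ 0.5915 -0.3535  0.7918] gap 0.051388504943317495 gf 0.0
blk [   36   309   574    91 24441] [346.4387 370.4092] ((299.44842529296875, 327.48077392578125), (645.6239624023438, 116.8214111328125), 89.99430084228516)
blue [  238     0   170   219 17898] [333.484   99.9386] ((549.9345703125, 323.3194885253906), (217.50424194335938, 137.4551544189453), 9.558469772338867)
```

View pics/w5.png

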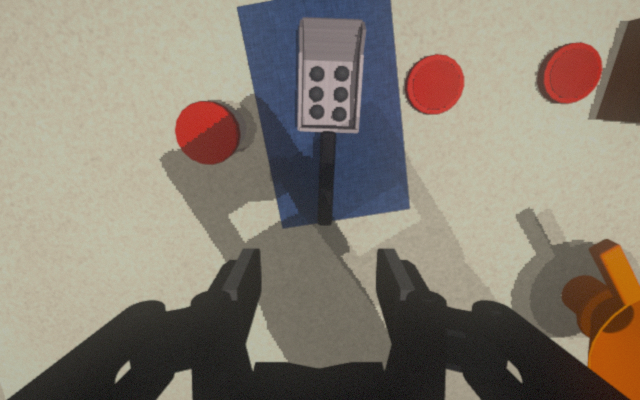

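The scoop handle runs from (328,132) to its end at (325,224). All six balls are in the pan at ~(328,93). Pad yaw is ~10°.

```bash
python3 - <<'E'
from h import *
m=arm.camera_model("wrist");w=cv2.imread("pics/w5.png")
g=w.max(2)<45; c=lambda v:np.mean(310+np.where(g[v,310:345])[0])
L=[(c(v),v) for v in range(145,221,5)];P=np.array([ray(m,q,.046) for q in L]);print(np.round(L[::5],1))
e=ray(m,(c(218),224),.046);k=np.polyfit(P[:,0],P[:,1],1);yaw=np.degrees(np.arctan(k[0]));d=np.array([1,k[0],0])/np.hypot(1,k[0])
print("end",e,"yaw",yaw);pan=e+.089*d;print("back wall",pan,"seen",ray(m,(329,131),.043))
gp=e+.042*d;gp[2]=.039;print("scoop_grip",gp,"pan ctr",gp+.08*d);go(gp-.010*d,yaw)
E
```

```text
[[325.7 145. ]
 [325.5 170. ]
 [323.4 195. ]
 [324.2 220. ]]
end [0.4516 0.328  0.046 ] yaw -0.5244533862361036
back wall [0.5406 0.3272 0.046 ] seen [0.5391 0.3245 0.043 ]
scoop_grip [0.4936 0.3276 0.039 ] pan ctr [0.5736 0.3269 0.039 ]
t 8.6 grasp pt [0.4947 0.3339 0.2339] yaw 0.08879811129779053 F [ 0.5915 -0.3535  0.7918] gap 0.051388504943317495 gf 0.0
shift cm [-1.0471  0.5743 19.4935] spin 0.613251497533895
```

drive_tool:
  motion:
    - {"dx": -1, "dy": 0.6, "dz": 5, "spin": 0.8, "grip": 0.45}
    - {"dx": -1, "dy": 0.6, "dz": 10, "spin": 0.8, "grip": 0.45}
    - {"dx": -1, "dy": 0.6, "dz": 14, "spin": 0.8, "grip": 0.45}
    - {"dx": -1, "dy": 0.6, "dz": 17.5, "spin": 0.8, "grip": 0.45}
    - {"dx": -1, "dy": 0.6, "dz": 19.3, "spin": 0.8, "grip": 0.4}
    - {"dx": -1, "dy": 0.6, "dz": 19.3, "spin": 0.8, "grip": 0.3}
    - {"dx": -1, "dy": 0.6, "dz": 19.3, "spin": 0.8, "grip": 0.2}
    - {"dx": -1, "dy": 0.6, "dz": 19.3, "spin": 0.8, "grip": 0.16}
    - {"dx": -1, "dy": 0.6, "dz": 19.3, "spin": 0.8, "grip": 0.16}
    - {"dx": -1, "dy": 0.6, "dz": 19.3, "spin": 0.8, "grip": 0.16}

```text
t: 9.6
ee_pos: [0.4865, 0.3289, 0.0253]
tool_rot: [-0.001, 1.0, -0.007, 0.001]
force: [1.0, -1.0, 2.0]
finger_gap: 0.014
grasp_force: 8.2
```

drive_tool:
  motion:
    - {"dx": 0, "dy": 0, "dz": 0, "spin": 0, "grip": 0.14}
    - {"dx": 0, "dy": 0, "dz": 0, "spin": 0, "grip": 0.14}
    - {"dx": 0, "dy": 0, "dz": 0, "spin": 0, "grip": 0.14}

```text
t: 9.9
ee_pos: [0.4863, 0.3289, 0.025]
tool_rot: [-0.0, 1.0, -0.007, 0.001]
force: [-0.8, -1.4, 7.7]
finger_gap: 0.0129
grasp_force: 47.5
```

drive_tool:
  motion:
    - {"dx": 0, "dy": 0, "dz": 0, "spin": 0, "grip": 0.12}
    - {"dx": 0, "dy": 0, "dz": 0, "spin": 0, "grip": 0.12}
    - {"dx": 0, "dy": 0, "dz": 0, "spin": 0, "grip": 0.12}

```text
t: 10.2
ee_pos: [0.4862, 0.3289, 0.025]
tool_rot: [-0.0, 1.0, -0.007, 0.001]
force: [-0.9, -1.8, 6.8]
finger_gap: 0.0125
grasp_force: 59.2
```

drive_tool:
  motion:
    - {"dx": 0, "dy": 0, "dz": 0, "spin": 0, "grip": 0.08}
    - {"dx": 0, "dy": 0, "dz": 0, "spin": 0, "grip": 0.08}
    - {"dx": 0, "dy": 0, "dz": 0, "spin": 0, "grip": 0.08}

```text
t: 10.5
ee_pos: [0.4863, 0.3289, 0.025]
tool_rot: [-0.0, 1.0, -0.007, 0.001]
force: [-0.8, -2.5, 7.2]
finger_gap: 0.0125
grasp_force: 59.2
```

```bash
cat >> h.py <<'E'
def look(name):
    m=arm.camera_model("wrist");w=arm.camera("wrist");cv2.imwrite(f"pics/{name}.png",w);go(None)
    s,r=R(); s["R"]=r; np.savez(f"{name}.npz",E=m["extrinsics"],K=m["intrinsics"],ee=s["ee_pos"])
    B=[(np.round(c,0),st[4],st[2],st[3]) for st,c,k in comps(w,(0,0,0),(180,255,75),40) if st[4]<1500 and c[1]<300 and 200<c[0]<440]
    print("dark",*B,sep="\n ")
    for th in(0,10,20,30,40,50,60,75):
        t=np.radians(th);g=s["ee_pos"]-arm.grip_point_offset*r[:,2];g[2]-=.005;d=r[:,0]
        P=lambda x,z:np.round(proj(m,g+d*(x*np.cos(t)+z*np.sin(t))+np.array([0,0,1])*(-x*np.sin(t)+z*np.cos(t))),0)
        print(th,"wall top",P(.057,.004),"ball",P(.09,-.026),"corner ball",P(.112,-.026),"lip",P(.152,-.015))
E
python3 -c "
from h import *
look('b0')"
```

```text
t 10.55 grasp pt [0.4862 0.3289 0.0438] yaw -0.7640736866151148 F [-1.9704 -1.4232  7.2941] gap 0.01270473468425949 gf 59.199979305267334
dark
 (array([259., 134.]), np.int32(105), np.int32(9), np.int32(27))
0 wall top [320. 142.] ball [320.  54.] corner ball [320.  -6.] lip [ 321. -151.]
10 wall top [320. 139.] ball [320.  72.] corner ball [320.  22.] lip [320. -92.]
20 wall top [320. 142.] ball [320.  92.] corner ball [320.  50.] lip [320. -41.]
30 wall top [320. 147.] ball [320. 113.] corner ball [320.  77.] lip [320.   3.]
40 wall top [320. 156.] ball [319. 134.] corner ball [319. 104.] lip [319.  42.]
50 wall top [320. 167.] ball [319. 156.] corner ball [319. 131.] lip [319.  78.]
60 wall top [320. 179.] ball [319. 179.] corner ball [319. 157.] lip [319. 112.]
75 wall top [320. 200.] ball [319. 213.] corner ball [319. 197.] lip [319. 160.]
```

drive_tool:
  motion:
    - {"dx": 0, "dy": 0, "dz": 0, "spin": 0, "grip": 0.15}
    - {"dx": 0, "dy": 0, "dz": 0, "spin": 0, "grip": 0.16}
    - {"dx": 0, "dy": 0, "dz": 0, "spin": 0, "grip": 0.16}
    - {"dx": 0, "dy": 0, "dz": -0.4, "spin": 0, "grip": 0.16}
    - {"dx": 0, "dy": 0, "dz": -0.8, "spin": 0, "grip": 0.16}
    - {"dx": 0, "dy": 0, "dz": -1.2, "spin": 0, "grip": 0.16}
    - {"dx": 0, "dy": 0, "dz": -1.5, "spin": 0, "grip": 0.16}
    - {"dx": 0, "dy": 0, "dz": -1.5, "spin": 0, "grip": 0.16}

```text
t: 11.35
ee_pos: [0.4859, 0.3288, 0.0394]
tool_rot: [-0.0, 1.0, -0.007, 0.0]
force: [0.5, -0.3, -1.9]
finger_gap: 0.0135
grasp_force: 12.6
```

```bash
python3 -c "
from h import *
look('b1')"
```

```text
t 11.4 grasp pt [0.4858 0.3287 0.0579] yaw -0.7740540804412307 F [-0.1709  0.3798 -1.2479] gap 0.013743092353287942 gf 12.700864523649216
dark
 (array([339.,  33.]), np.int32(66), np.int32(21), np.int32(16))
 (array([291.,  36.]), np.int32(77), np.int32(26), np.int32(17))
 (array([261., 142.]), np.int32(51), np.int32(7), np.int32(14))
0 wall top [320. 142.] ball [320.  54.] corner ball [320.  -6.] lip [ 321. -151.]
10 wall top [320. 140.] ball [320.  72.] corner ball [320.  22.] lip [320. -91.]
20 wall top [320. 142.] ball [320.  92.] corner ball [320.  50.] lip [320. -41.]
30 wall top [320. 147.] ball [320. 113.] corner ball [320.  77.] lip [320.   3.]
40 wall top [320. 156.] ball [320. 134.] corner ball [320. 104.] lip [320.  42.]
50 wall top [320. 167.] ball [319. 156.] corner ball [319. 131.] lip [319.  78.]
60 wall top [320. 179.] ball [319. 179.] corner ball [319. 157.] lip [319. 112.]
75 wall top [320. 200.] ball [319. 213.] corner ball [319. 196.] lip [319. 160.]
```

```bash
cat >> h.py <<'E'
def flow(a,b,box=(255,60,385,150)):
    A,B=[cv2.cvtColor(cv2.imread(f"pics/{n}.png"),cv2.COLOR_BGR2GRAY) for n in(a,b)]
    p=cv2.goodFeaturesToTrack(A,40,.02,5,mask=cv2.rectangle(np.zeros_like(A),box[:2],box[2:],255,-1))
    q,st,_=cv2.calcOpticalFlowPyrLK(A,B,p,None,winSize=(31,31),maxLevel=4)
    for x,y in sorted(zip(p[st==1].reshape(-1,2).tolist(),q[st==1].reshape(-1,2).tolist()),key=lambda t:t[0][1])[::3]: print(np.round(x),np.round(np.subtract(y,x),1))
E
python3 -c "
from h import *
flow('b0','b1',(250,5,390,160))"
```

```text
[333.  15.] [-2.6  1.7]
[277.  35.] [2.6 0.3]
[354.  39.] [-4.3 -1. ]
[294.  44.] [ 1.  -1.1]
[279.  83.] [ 1.  -4.2]
[288.  87.] [ 0.4 -4.3]
[251.  97.] [3.4 0.3]
[280. 103.] [ 0.8 -4.2]
[278. 115.] [ 1.  -5.2]
[281. 120.] [ 0.7 -5.4]
[285. 125.] [ 1.4 -3.3]
[294. 136.] [-3.1 -4.9]
[390. 151.] [-4.4 -2.5]
[389. 159.] [-4.4 -2.5]
```

drive_tool:
  motion:
    - {"dx": 0, "dy": 0, "dz": 0, "spin": 0, "grip": 0.162}
    - {"dx": 0, "dy": 0, "dz": 0, "spin": 0, "grip": 0.162}
    - {"dx": 0, "dy": 0, "dz": 0, "spin": 0, "grip": 0.162}

```text
t: 11.7
ee_pos: [0.4857, 0.3287, 0.0389]
tool_rot: [-0.0, 1.0, -0.007, 0.0]
force: [-0.5, 1.4, 0.1]
finger_gap: 0.0137
grasp_force: 6.3
```

```bash
python3 -c "
from h import *
look('b2');flow('b1','b2',(250,5,390,160))"
```

```text
t 11.75 grasp pt [0.4857 0.3286 0.0576] yaw -0.7738930659838846 F [-0.5529  0.5676 -0.7381] gap 0.013835696585759383 gf 6.318952739238739
dark
 (array([378.,  12.]), np.int32(122), np.int32(8), np.int32(27))
 (array([340.,  24.]), np.int32(143), np.int32(25), np.int32(28))
 (array([291.,  26.]), np.int32(135), np.int32(28), np.int32(22))
 (array([289.,  61.]), np.int32(51), np.int32(22), np.int32(14))
0 wall top [320. 142.] ball [320.  53.] corner ball [320.  -6.] lip [ 321. -151.]
10 wall top [320. 139.] ball [320.  72.] corner ball [320.  21.] lip [320. -92.]
20 wall top [320. 142.] ball [320.  91.] corner ball [320.  49.] lip [320. -41.]
30 wall top [320. 147.] ball [320. 112.] corner ball [320.  77.] lip [320.   3.]
40 wall top [320. 156.] ball [319. 134.] corner ball [319. 104.] lip [319.  42.]
50 wall top [320. 167.] ball [319. 156.] corner ball [319. 131.] lip [319.  78.]
60 wall top [320. 179.] ball [319. 179.] corner ball [319. 157.] lip [319. 112.]
75 wall top [320. 200.] ball [319. 213.] corner ball [319. 196.] lip [319. 160.]
[331.  34.] [0.9 3.4]
[284.  39.] [ -2.4 -12.7]
[297.  44.] [  0.1 -11.2]
[277.  63.] [ -0.8 -20. ]
[330.  76.] [4.3 0.9]
[286.  83.] [ -2.  -19.9]
[291.  89.] [ -1.2 -19.5]
[254.  97.] [-0.4 -0.7]
[370. 104.] [  0.4 -27.4]
[329. 117.] [ -0.8 -26.8]
[282. 124.] [ -4.4 -15. ]
[361. 137.] [-0.5 -0.3]
[369. 148.] [-0.2  0. ]
[385. 156.] [-0. -0.]
```

Tilt is controlled by grip: at ~6 N the pan pivots nose-down under gravity and rests on the pad, with the balls rolling to the ramp corner. Next is to clamp, lift and carry.

drive_tool:
  motion:
    - {"dx": 0, "dy": 0, "dz": 0, "spin": 0, "grip": 0.1}
    - {"dx": 0, "dy": 0, "dz": 0, "spin": 0, "grip": 0}
    - {"dx": 0, "dy": 0, "dz": -0.5, "spin": 0, "grip": 0}
    - {"dx": 0, "dy": 0, "dz": -1.5, "spin": 0, "grip": 0}
    - {"dx": 0, "dy": 0, "dz": -3.5, "spin": 0, "grip": 0}
    - {"dx": 0, "dy": 0, "dz": -6.5, "spin": 0, "grip": 0}
    - {"dx": 0, "dy": 0, "dz": -9.5, "spin": 0, "grip": 0}
    - {"dx": 0, "dy": 0, "dz": -12.5, "spin": 0, "grip": 0}
    - {"dx": 0, "dy": 0, "dz": -15.5, "spin": 0, "grip": 0}
    - {"dx": 0, "dy": 0, "dz": -18, "spin": 0, "grip": 0}
    - {"dx": 0, "dy": 0, "dz": -19.5, "spin": 0, "grip": 0}
    - {"dx": 0, "dy": 0, "dz": -20, "spin": 0, "grip": 0}

```text
t: 12.95
ee_pos: [0.4863, 0.3289, 0.2411]
tool_rot: [-0.001, 1.0, -0.007, 0.001]
force: [0.6, -0.4, -1.8]
finger_gap: 0.0125
grasp_force: 60.4
```

```bash
python3 -c "
from h import *
look('b3');flow('b2','b3',(250,2,390,160));go((.449,-.3185,.255))" | grep -v wall; cp pics/b3.png pics/v.png
```

```text
t 13.0 grasp pt [0.4861 0.3288 0.2593] yaw -0.7806841790693445 F [ 1.221  -0.0241 -1.4909] gap 0.012627684502728099 gf 60.451823472976685
dark
 (array([260.,  76.]), np.int32(1238), np.int32(14), np.int32(149))
 (array([376.,  73.]), np.int32(1209), np.int32(13), np.int32(149))
[279.  25.] [0.7 1.5]
[333.  31.] [-2.3  2.8]
[339.  32.] [-1.5  1.7]
[360.  53.] [0.7 0.8]
[332.  61.] [-1.6  1.7]
[337.  65.] [-1.4  1.5]
[328.  71.] [-2.9  2.6]
[328.  91.] [-2.7  2.1]
[287.  96.] [0.8 2.2]
[275. 117.] [ 5.2 -7. ]
[293. 135.] [29.  -0.8]
[335. 147.] [28.  -0.3]
[369. 148.] [-0.1 -0.3]
[332. 156.] [34.1  1.4]
t 13.0 grasp pt [0.4861 0.3288 0.2593] yaw -0.7806841790693445 F [ 1.221  -0.0241 -1.4909] gap 0.012627684502728099 gf 60.451823472976685
shift cm [-2.8252 64.7733  0.3439] spin None
```

View pics/b3.png

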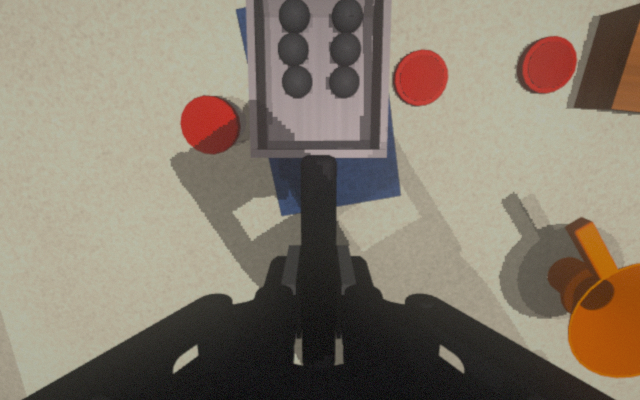

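All six balls are in the pan at ~(320,50). The tilt is small and the grip firm. Carrying to the jar.

drive_tool:
  motion:
    - {"dx": -0.1, "dy": 1, "dz": 0, "spin": 0, "grip": 0}
    - {"dx": -0.2, "dy": 3, "dz": 0, "spin": 0, "grip": 0}
    - {"dx": -0.4, "dy": 6, "dz": 0, "spin": 0, "grip": 0}
    - {"dx": -0.6, "dy": 10, "dz": 0, "spin": 0, "grip": 0}
    - {"dx": -0.8, "dy": 14, "dz": 0, "spin": 0, "grip": 0}
    - {"dx": -1, "dy": 18, "dz": 0, "spin": 0, "grip": 0}
    - {"dx": -1.2, "dy": 22, "dz": 0, "spin": 0, "grip": 0}
    - {"dx": -1.4, "dy": 26, "dz": 0, "spin": 0, "grip": 0}
    - {"dx": -1.6, "dy": 30, "dz": 0, "spin": 0, "grip": 0}
    - {"dx": -1.8, "dy": 34, "dz": 0, "spin": 0, "grip": 0}
    - {"dx": -2, "dy": 38, "dz": 0, "spin": 0, "grip": 0}
    - {"dx": -2.2, "dy": 42, "dz": 0, "spin": 0, "grip": 0}

```text
t: 14.2
ee_pos: [0.4557, -0.0934, 0.2378]
tool_rot: [-0.0, 1.0, -0.007, -0.001]
force: [0.3, -0.3, -0.6]
finger_gap: 0.012
grasp_force: 60.4
```

drive_tool:
  motion:
    - {"dx": -0.2, "dy": 4, "dz": 0, "spin": 0, "grip": 0}
    - {"dx": -0.4, "dy": 8, "dz": 0, "spin": 0, "grip": 0}
    - {"dx": -0.6, "dy": 12, "dz": 0, "spin": 0, "grip": 0}
    - {"dx": -0.6, "dy": 15.5, "dz": 0, "spin": 0, "grip": 0}
    - {"dx": -0.6, "dy": 18.5, "dz": 0, "spin": 0, "grip": 0}
    - {"dx": -0.6, "dy": 20.7, "dz": 0, "spin": 0, "grip": 0}
    - {"dx": -0.6, "dy": 22, "dz": 0, "spin": 0, "grip": 0}
    - {"dx": -0.6, "dy": 22.6, "dz": 0, "spin": 0, "grip": 0}
    - {"dx": -0.6, "dy": 22.8, "dz": 0, "spin": 0, "grip": 0}
    - {"dx": -0.6, "dy": 22.8, "dz": 0, "spin": 0, "grip": 0}

```text
t: 15.2
ee_pos: [0.4486, -0.3183, 0.2387]
tool_rot: [-0.0, 1.0, -0.007, -0.0]
force: [-0.4, -0.1, -1.8]
finger_gap: 0.0126
grasp_force: 60.4
```

```bash
python3 - <<'E'
from h import *
look('b4');go((.449,-.3185,.215))
flow('b3','b4',(265,2,385,120))
# tilt estimate from the side camera: gray/dark handle vs pan is hard; report orange rim in wrist view
m=np.load('b4.npz');w=cv2.imread('pics/b4.png')
for s,c,k in comps(w,(4,130,40),(16,255,255),150): print("orange",s,c)
M=arm.camera_model("wrist")
for a in range(0,360,45): print(a,np.round(proj(M,(.589+.05*np.cos(np.radians(a)),-.3205+.05*np.sin(np.radians(a)),.141))),end=" ")
E
```

```text
t 15.25 grasp pt [ 0.4487 -0.3182  0.2575] yaw -0.7353897824640272 F [ 0.6093  0.1631 -2.173 ] gap 0.01251333272154715 gf 60.37949323654175
dark
 (array([259.,  32.]), np.int32(483), np.int32(10), np.int32(72))
 (array([261.,  80.]), np.int32(47), np.int32(7), np.int32(13))
 (array([262., 130.]), np.int32(233), np.int32(10), np.int32(49))
0 wall top [320. 142.] ball [319.  53.] corner ball [320.  -7.] lip [ 320. -152.]
10 wall top [320. 139.] ball [319.  71.] corner ball [319.  21.] lip [320. -93.]
20 wall top [319. 141.] ball [319.  91.] corner ball [319.  49.] lip [319. -42.]
30 wall top [319. 147.] ball [319. 112.] corner ball [319.  77.] lip [319.   2.]
40 wall top [319. 155.] ball [319. 134.] corner ball [319. 104.] lip [319.  41.]
50 wall top [319. 166.] ball [319. 156.] corner ball [319. 130.] lip [319.  78.]
60 wall top [319. 179.] ball [319. 178.] corner ball [319. 157.] lip [319. 112.]
75 wall top [319. 200.] ball [319. 213.] corner ball [319. 196.] lip [319. 159.]
t 15.25 grasp pt [ 0.4487 -0.3182  0.2575] yaw -0.7353897824640272 F [ 0.6093  0.1631 -2.173 ] gap 0.01251333272154715 gf 60.37949323654175
shift cm [0.0291 0.0363 4.2504] spin None
[373.   4.] [-15.9 132.8]
[329.  14.] [-29.2  32.8]
[329.  26.] [-4.7 12.5]
[287.  33.] [  1.6 -32. ]
[372.  36.] [-2.4 38.4]
[329.  42.] [-13.  -32.9]
[307.  58.] [15.8 -5.7]
[330.  62.] [ -4.1 -18.6]
[337.  66.] [ -2.2 -20.7]
[310.  73.] [19.7 -5.6]
[282.  86.] [17.5 -8.7]
[353.  96.] [  2.  -32.3]
[269. 110.] [ 0.8 21. ]
[278. 119.] [-4.2  9.1]
orange [   0    0   44   86 3105] [19.0599 41.9314]
orange [  100   169   201   136 16476] [179.9673 233.2722]
orange [   0  235   51  111 2998] [ 17.5597 275.9223]
0 [ 320. -117.] 45 [259. -85.] 90 [239. -16.] 135 [266.  46.] 180 [321.  70.] 225 [376.  45.] 270 [402. -18.] 315 [381. -87.]
```

drive_tool:
  motion:
    - {"dx": 0, "dy": 0, "dz": 0.8, "spin": 0, "grip": 0}
    - {"dx": 0, "dy": 0, "dz": 2.2, "spin": 0, "grip": 0}
    - {"dx": 0, "dy": 0, "dz": 3.8, "spin": 0, "grip": 0}
    - {"dx": 0, "dy": 0, "dz": 5, "spin": 0, "grip": 0}
    - {"dx": 0, "dy": 0, "dz": 5.7, "spin": 0, "grip": 0}
    - {"dx": 0, "dy": 0, "dz": 5.9, "spin": 0, "grip": 0}
    - {"dx": 0, "dy": 0, "dz": 5.9, "spin": 0, "grip": 0.14}
    - {"dx": 0, "dy": 0, "dz": 5.9, "spin": 0, "grip": 0.16}
    - {"dx": 0, "dy": 0, "dz": 5.9, "spin": 0, "grip": 0.162}
    - {"dx": 0, "dy": 0, "dz": 5.9, "spin": 0, "grip": 0.162}

```text
t: 16.25
ee_pos: [0.4493, -0.3193, 0.1806]
tool_rot: [0.0, 1.0, -0.007, 0.001]
force: [0.6, -0.4, -1.3]
finger_gap: 0.014
grasp_force: 6.2
```

```bash
cat >> h.py <<'E'
def edge(name):
    "rows of the strong horizontal edges along the scoop centre columns (back wall), and handle width profile"
    w=cv2.cvtColor(cv2.imread(f"pics/{name}.png"),cv2.COLOR_BGR2GRAY).astype(float)
    for u0,u1 in((285,298),(342,355)):
        g=np.abs(np.diff(w[:240,u0:u1].mean(1)));print("edges",u0,[(int(v),int(g[v])) for v in range(1,238) if g[v]>9 and g[v]>=g[v-1] and g[v]>=g[v+1]])
    h=[(v,int((w[v,290:350]<38).sum())) for v in range(140,260,10)];print("handle width",h)
E
python3 -c "
from h import *
edge('b3');edge('b4');look('b5');edge('b5')" | grep -v wall
```

```text
edges 285 [(64, 9), (95, 14), (97, 19), (128, 13), (132, 10), (140, 21), (149, 17), (157, 26), (214, 24)]
edges 342 [(31, 9), (64, 9), (97, 30), (140, 40), (149, 44), (157, 58), (204, 32)]
handle width [(140, 0), (150, 0), (160, 0), (170, 0), (180, 0), (190, 1), (200, 3), (210, 3), (220, 5), (230, 2), (240, 8), (250, 12)]
edges 285 [(33, 26), (56, 10), (137, 34), (149, 36), (157, 30), (199, 19)]
edges 342 [(31, 10), (64, 40), (137, 34), (149, 37)]
handle width [(140, 0), (150, 0), (160, 0), (170, 0), (180, 0), (190, 0), (200, 0), (210, 0), (220, 0), (230, 0), (240, 0), (250, 1)]
t 16.3 grasp pt [ 0.4492 -0.3192  0.1992] yaw -0.7798298917289872 F [ 0.2472 -0.2409 -0.0138] gap 0.013948466074140584 gf 6.243470013141632
dark
 (array([261.,  23.]), np.int32(224), np.int32(8), np.int32(54))
 (array([374., 114.]), np.int32(49), np.int32(6), np.int32(19))
 (array([263., 143.]), np.int32(82), np.int32(9), np.int32(14))
edges 285 [(6, 21), (40, 22), (61, 9), (137, 35), (149, 29), (156, 25), (220, 20)]
edges 342 [(7, 9), (69, 35), (136, 29), (139, 9), (149, 31), (156, 23), (158, 39)]
handle width [(140, 0), (150, 0), (160, 0), (170, 0), (180, 0), (190, 0), (200, 0), (210, 0), (220, 0), (230, 0), (240, 0), (250, 1)]
```

drive_tool:
  motion:
    - {"dx": 0.2, "dy": 0, "dz": -0.3, "spin": 0, "grip": 0.162}
    - {"dx": 0.4, "dy": 0, "dz": -0.6, "spin": 0, "grip": 0.162}
    - {"dx": 0.6, "dy": 0, "dz": -0.9, "spin": 0, "grip": 0.162}
    - {"dx": 0.8, "dy": 0, "dz": -1.2, "spin": 0, "grip": 0.162}
    - {"dx": 1.0, "dy": 0, "dz": -1.4, "spin": 0, "grip": 0.162}
    - {"dx": 1.0, "dy": 0, "dz": -1.4, "spin": 0, "grip": 0.162}
    - {"dx": 1.0, "dy": 0, "dz": -1.4, "spin": 0, "grip": 0.162}

```text
t: 17.0
ee_pos: [0.4589, -0.3191, 0.194]
tool_rot: [0.0, 1.0, -0.007, 0.0]
force: [0.4, 0.9, -0.9]
finger_gap: 0.0139
grasp_force: 6.3
```

```bash
python3 -c "
from h import *
look('b6');edge('b6')" | grep -v wall
```

```text
t 17.05 grasp pt [ 0.4588 -0.3191  0.2126] yaw -0.7751981529174197 F [-0.2613 -0.0238  0.3064] gap 0.01400110919809238 gf 6.323304176330566
dark
 (array([266., 142.]), np.int32(91), np.int32(8), np.int32(20))
edges 285 [(31, 19), (60, 28), (139, 29), (150, 24), (157, 30), (169, 14), (227, 17)]
edges 342 [(31, 18), (35, 9), (86, 25), (138, 30), (150, 25), (157, 30), (169, 40)]
handle width [(140, 0), (150, 0), (160, 0), (170, 0), (180, 0), (190, 0), (200, 0), (210, 0), (220, 0), (230, 0), (240, 1), (250, 1)]
```

```bash
cat >> h.py <<'E'
def balls(name):
    w=cv2.cvtColor(cv2.imread(f"pics/{name}.png"),cv2.COLOR_BGR2GRAY)[0:240,255:385]
    c=cv2.HoughCircles(cv2.createCLAHE(4,(4,4)).apply(w),cv2.HOUGH_GRADIENT,1,16,param1=120,param2=12,minRadius=10,maxRadius=18)
    print(name,[] if c is None else [(int(x+255),int(y),int(r)) for x,y,r in sorted(c[0].tolist(),key=lambda t:t[1])][:12])
E
python3 -c "
from h import *
for n in ('b1','b2','b3','b4','b5','b6'): balls(n)"
```

```text
b1 [(343, 21, 17), (294, 24, 17), (344, 65, 15), (292, 65, 14), (295, 104, 15), (343, 108, 14), (288, 168, 11), (368, 174, 11), (352, 178, 16), (278, 194, 14), (367, 196, 16), (315, 222, 14)]
b2 [(345, 16, 15), (293, 16, 15), (291, 47, 16), (344, 47, 15), (315, 60, 16), (343, 81, 15), (294, 81, 16), (369, 171, 14), (354, 179, 17), (363, 198, 11), (353, 223, 14)]
b3 [(347, 11, 14), (294, 17, 15), (292, 47, 15), (346, 49, 17), (296, 81, 15), (346, 81, 13), (356, 221, 12)]
b4 [(295, 14, 11), (327, 16, 14), (358, 17, 15), (308, 46, 16), (351, 48, 17), (318, 79, 15), (310, 166, 11), (347, 178, 11), (364, 181, 17), (343, 212, 14)]
b5 [(294, 21, 14), (358, 22, 15), (326, 24, 15), (308, 52, 15), (346, 54, 15), (319, 81, 15), (325, 170, 10), (354, 173, 16), (367, 192, 17), (358, 215, 16)]
b6 [(298, 46, 15), (357, 46, 17), (327, 47, 16), (314, 68, 16), (343, 71, 15), (322, 92, 17), (364, 187, 13), (350, 204, 17), (285, 216, 11)]
```

The ball rows track the tilt: the front row moved from v=16 to 46, so the tilt is ≈18°, and all six balls are still held. I'll continue.

drive_tool:
  motion:
    - {"dx": 0.2, "dy": 0, "dz": -0.3, "spin": 0, "grip": 0.162}
    - {"dx": 0.4, "dy": 0, "dz": -0.6, "spin": 0, "grip": 0.162}
    - {"dx": 0.6, "dy": 0, "dz": -0.9, "spin": 0, "grip": 0.162}
    - {"dx": 0.8, "dy": 0, "dz": -1.2, "spin": 0, "grip": 0.162}
    - {"dx": 1.0, "dy": 0, "dz": -1.4, "spin": 0, "grip": 0.162}
    - {"dx": 1.0, "dy": 0, "dz": -1.4, "spin": 0, "grip": 0.162}
    - {"dx": 1.0, "dy": 0, "dz": -1.4, "spin": 0, "grip": 0.162}

```text
t: 17.75
ee_pos: [0.4689, -0.3192, 0.208]
tool_rot: [0.0, 1.0, -0.007, -0.0]
force: [0.4, -0.4, -0.3]
finger_gap: 0.014
grasp_force: 6.4
```

```bash
python3 -c "
from h import *
look('b7');balls('b7')" | grep -v dark
```

```text
t 17.8 grasp pt [ 0.4688 -0.3192  0.2266] yaw -0.7723839897088189 F [-0.888   0.0018 -0.1697] gap 0.013985125019612632 gf 6.363907903432846
 (array([270., 149.]), np.int32(78), np.int32(9), np.int32(16))
0 wall top [320. 142.] ball [320.  54.] corner ball [320.  -6.] lip [ 321. -151.]
10 wall top [320. 140.] ball [320.  72.] corner ball [320.  22.] lip [320. -92.]
20 wall top [320. 142.] ball [320.  92.] corner ball [320.  50.] lip [320. -41.]
30 wall top [320. 147.] ball [319. 113.] corner ball [319.  77.] lip [320.   3.]
40 wall top [320. 156.] ball [319. 134.] corner ball [319. 104.] lip [319.  42.]
50 wall top [320. 167.] ball [319. 156.] corner ball [319. 131.] lip [319.  78.]
60 wall top [320. 179.] ball [319. 179.] corner ball [319. 157.] lip [319. 112.]
75 wall top [319. 200.] ball [319. 213.] corner ball [319. 196.] lip [319. 160.]
b7 [(299, 76, 12), (351, 77, 14), (322, 78, 15), (314, 92, 16), (341, 96, 13), (288, 97, 11), (325, 115, 12), (353, 204, 14), (284, 225, 14)]
```

drive_tool:
  motion:
    - {"dx": 0.3, "dy": 0, "dz": -0.4, "spin": 0, "grip": 0.162}
    - {"dx": 0.6, "dy": 0, "dz": -0.8, "spin": 0, "grip": 0.162}
    - {"dx": 0.9, "dy": 0, "dz": -1.2, "spin": 0, "grip": 0.162}
    - {"dx": 1.2, "dy": 0, "dz": -1.5, "spin": 0, "grip": 0.162}
    - {"dx": 1.5, "dy": 0, "dz": -1.8, "spin": 0, "grip": 0.162}
    - {"dx": 1.8, "dy": 0, "dz": -2.1, "spin": 0, "grip": 0.162}
    - {"dx": 1.8, "dy": 0, "dz": -2.1, "spin": 0, "grip": 0.162}
    - {"dx": 1.8, "dy": 0, "dz": -2.1, "spin": 0, "grip": 0.162}
    - {"dx": 1.8, "dy": 0, "dz": -2.1, "spin": 0, "grip": 0.162}

```text
t: 18.7
ee_pos: [0.4868, -0.3195, 0.2289]
tool_rot: [-0.0, 1.0, -0.007, -0.0]
force: [0.8, -0.2, 0.5]
finger_gap: 0.0134
grasp_force: 6.6
```

```bash
python3 -c "
from h import *
look('b8');balls('b8');edge('b8')" | grep -v -e dark -e 'wall top'
```

```text
t 18.75 grasp pt [ 0.4867 -0.3194  0.2476] yaw -0.7793336132014078 F [ 0.0963  0.2126 -1.2256] gap 0.013854318214903896 gf 6.603588759899139
 (array([361., 130.]), np.int32(344), np.int32(9), np.int32(79))
 (array([274., 147.]), np.int32(222), np.int32(12), np.int32(46))
b8 [(319, 61, 17), (317, 180, 15), (354, 223, 15)]
edges 285 [(55, 15), (114, 19), (151, 20), (164, 14), (174, 9), (177, 9), (204, 27), (220, 28)]
edges 342 [(55, 17), (114, 15), (150, 12), (164, 15), (204, 34)]
handle width [(140, 0), (150, 0), (160, 0), (170, 0), (180, 2), (190, 3), (200, 2), (210, 2), (220, 2), (230, 1), (240, 4), (250, 11)]
```

drive_tool:
  motion:
    - {"dx": 0.3, "dy": 0, "dz": -0.4, "spin": 0, "grip": 0.162}
    - {"dx": 0.6, "dy": 0, "dz": -0.7, "spin": 0, "grip": 0.162}
    - {"dx": 0.9, "dy": 0, "dz": -1.0, "spin": 0, "grip": 0.162}
    - {"dx": 1.2, "dy": 0, "dz": -1.2, "spin": 0, "grip": 0.162}
    - {"dx": 1.2, "dy": 0, "dz": -1.2, "spin": 0, "grip": 0.162}
    - {"dx": 1.2, "dy": 0, "dz": -1.2, "spin": 0, "grip": 0.162}
    - {"dx": 1.2, "dy": 0, "dz": -1.2, "spin": 0, "grip": 0.1}
    - {"dx": 1.2, "dy": 0, "dz": -1.2, "spin": 0, "grip": 0}

```text
t: 19.55
ee_pos: [0.4987, -0.3196, 0.2408]
tool_rot: [-0.0, 1.0, -0.007, -0.0]
force: [0.3, -0.4, -0.7]
finger_gap: 0.013
grasp_force: 61.1
```

```bash
python3 - <<'E'
from h import *
look('b9');balls('b9')
w=cv2.imread('pics/b9.png');a=arm.camera("side");b=arm.camera("scene")
r=lambda im,f:cv2.resize(im,None,fx=f,fy=f,interpolation=cv2.INTER_CUBIC)
o=np.zeros((600,800,3),np.uint8);o[:300,:400]=r(a[225:325,370:503],3)[:300,:400] if 0 else cv2.resize(a[225:325,370:503],(400,300),interpolation=cv2.INTER_CUBIC)
o[:300,400:]=cv2.resize(b[90:190,180:313],(400,300),interpolation=cv2.INTER_CUBIC);o[300:,:480]=w[0:300,80:560];
im0=cv2.imread('pics/scene0.png');o[300:,480:]=cv2.resize(cv2.cvtColor(cv2.absdiff(im0,b),cv2.COLOR_BGR2GRAY),(320,200))[:,:,None].repeat(3,2).__class__((300,320,3),np.uint8)*0
cv2.imwrite('pics/z9.png',o)
E
```

```text
t 19.6 grasp pt [ 0.4987 -0.3196  0.2596] yaw -0.785082639183333 F [-0.7629 -0.5906 -0.9404] gap 0.012719879769839678 gf 61.064772605895996
dark
 (array([361., 130.]), np.int32(364), np.int32(9), np.int32(82))
 (array([274., 146.]), np.int32(240), np.int32(13), np.int32(47))
 (array([306., 158.]), np.int32(133), np.int32(31), np.int32(11))
0 wall top [320. 142.] ball [320.  53.] corner ball [320.  -7.] lip [ 321. -152.]
10 wall top [320. 139.] ball [320.  71.] corner ball [320.  21.] lip [320. -92.]
20 wall top [320. 141.] ball [320.  91.] corner ball [320.  49.] lip [320. -42.]
30 wall top [320. 147.] ball [320. 112.] corner ball [320.  77.] lip [320.   2.]
40 wall top [320. 156.] ball [320. 134.] corner ball [319. 104.] lip [319.  42.]
50 wall top [320. 166.] ball [319. 156.] corner ball [319. 131.] lip [319.  78.]
60 wall top [320. 179.] ball [319. 179.] corner ball [319. 157.] lip [319. 112.]
75 wall top [320. 200.] ball [319. 213.] corner ball [319. 196.] lip [319. 160.]
b9 [(315, 178, 11)]
```

View pics/z9.png

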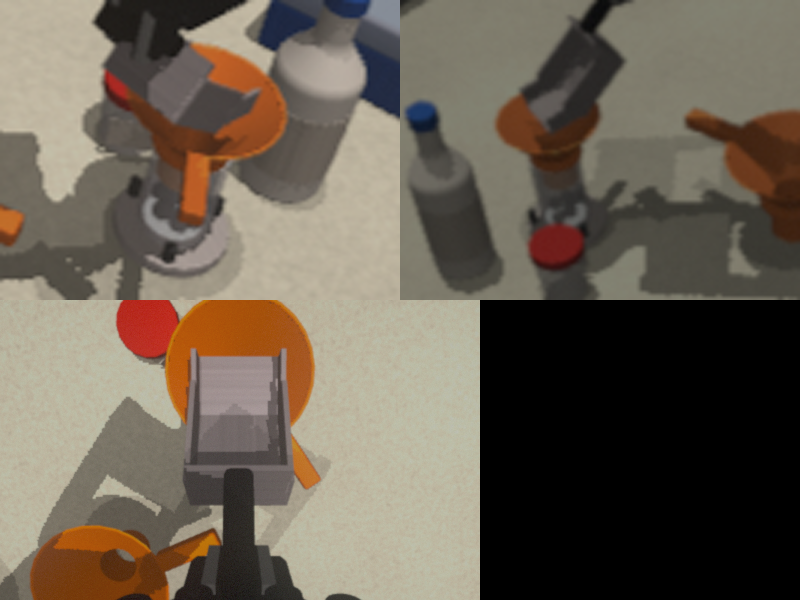

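The scoop is empty, with its floor bare. Balls are visible at the jar bottom in the side crop (~(165,210)), and the funnel is seated. I'll lift away and check the funnel's inside by numbers.

drive_tool:
  motion:
    - {"dx": -0.2, "dy": 0, "dz": -1, "spin": 0, "grip": 0}
    - {"dx": -0.4, "dy": 0, "dz": -3, "spin": 0, "grip": 0}
    - {"dx": -0.4, "dy": 0, "dz": -5.5, "spin": 0, "grip": 0}
    - {"dx": -0.4, "dy": 0, "dz": -7.5, "spin": 0, "grip": 0}
    - {"dx": -3, "dy": 0, "dz": -8, "spin": 0, "grip": 0}
    - {"dx": -6, "dy": 0, "dz": -8, "spin": 0, "grip": 0}
    - {"dx": -6, "dy": 0, "dz": -8, "spin": 0, "grip": 0}

```text
t: 20.4
ee_pos: [0.4362, -0.3185, 0.322]
tool_rot: [0.0, 1.0, -0.007, -0.0]
force: [0.4, 0.1, -0.4]
finger_gap: 0.013
grasp_force: 61.2
```

```bash
python3 - <<'E'
from h import *
m=arm.camera_model("wrist");w=arm.camera("wrist");cv2.imwrite("pics/c1.png",w);go((.551,.329,.32))
b=arm.camera("side");cv2.imwrite("pics/c1s.png",b)
for s,c,k in comps(w,(4,130,40),(16,255,255),300): print("orange",s,np.round(c))
print("hole expect",proj(m,(.589,-.3205,.095)),proj(m,(.589,-.3205,.065)),"rim",[np.round(proj(m,(.589+.05*a,-.3205+.05*b,.141))) for a,b in((1,0),(-1,0),(0,1),(0,-1))])
u,v=np.round(proj(m,(.589,-.3205,.08))).astype(int)
h=cv2.cvtColor(w,cv2.COLOR_BGR2HSV)[max(v-40,0):v+41:8,u-40:u+41:8];print(h[...,1]);print(h[...,2])
# side-view rim centroid shift vs seated picture is checked by mask
for s,c,k in comps(b,(4,130,90),(16,255,255),300): print("side orange",s,np.round(c,1))
E
```

```text
t 20.45 grasp pt [ 0.4378 -0.3189  0.3408] yaw -0.8550230492287597 F [1.0183 0.5514 0.1544] gap 0.012452848319960606 gf 61.16328835487366
shift cm [ 10.3541 -64.9512   2.0448] spin None
orange [   0    0   90   77 5476] [43. 36.]
orange [ 261    0  117   56 5059] [319.  26.]
orange [ 144  143  120  112 9988] [202. 198.]
orange [   0  194   92  103 7174] [ 38. 245.]
hole expect [318.5858  11.7223] [318.5348  18.7775] rim [array([318., -73.]), array([319.,  63.]), array([259.,  -1.]), array([379.,  -3.])]
[[240 240 240 240 199 211 181 239 238 239 237]
 [241 241 240 239 122  25 117 237 239 238 232]
 [241 241 241 239  63  14  10 234 236 239 214]
 [241 241 235 241  50  33  61 239 219 239 223]
 [228 241 241 241 241 240 240 237 240 218 226]
 [239 241 241 241 240 240 240 235 240 223 206]
 [ 70 234 231 235 235 240 217 222 240 211 103]]
[[174 174 175 172  91  82  83 155 154 156 157]
 [178 177 174 159  90 113  85 145 157 154 158]
 [176 178 180 161  73 108 149 156 161 159 161]
 [180 181 179 177  81  85  67 162 163 160 161]
 [180 179 179 181 179 174 170 168 165 165 161]
 [179 179 179 180 174 173 169 168 167 166 165]
 [128 180 178 176 178 173 175 170 167 168 164]]
side orange [307 193  47  30 666] [329.5 207.4]
side orange [ 215  195   57   67 2123] [244.5 228.9]
side orange [ 411  241   55   59 1589] [438.9 264.9]
side orange [ 287  251   91   62 3041] [323.8 279.7]
```

The cone is clear and the hole open. Carrying the scoop back over the pad.

drive_tool:
  motion:
    - {"dx": 0.5, "dy": -3, "dz": 0, "spin": 0, "grip": 0}
    - {"dx": 1, "dy": -7, "dz": 0, "spin": 0, "grip": 0}
    - {"dx": 2, "dy": -12, "dz": 0, "spin": 0, "grip": 0}
    - {"dx": 3, "dy": -17, "dz": 0, "spin": 0, "grip": 0}
    - {"dx": 4, "dy": -22, "dz": 0, "spin": 0, "grip": 0}
    - {"dx": 5, "dy": -27, "dz": 0, "spin": 0, "grip": 0}
    - {"dx": 6, "dy": -32, "dz": 0, "spin": 0, "grip": 0}
    - {"dx": 7, "dy": -37, "dz": 0, "spin": 0, "grip": 0}
    - {"dx": 8, "dy": -42, "dz": 0, "spin": 0, "grip": 0}
    - {"dx": 9, "dy": -47, "dz": 0, "spin": 0, "grip": 0}
    - {"dx": 10, "dy": -52, "dz": 0, "spin": 0, "grip": 0}
    - {"dx": 10.3, "dy": -56, "dz": 0, "spin": 0, "grip": 0}

```text
t: 21.7
ee_pos: [0.5505, 0.2428, 0.3212]
tool_rot: [-0.0, 1.0, -0.006, 0.0]
force: [0.9, -0.6, -1.9]
finger_gap: 0.0126
grasp_force: 61.2
```

drive_tool:
  motion:
    - {"dx": 0, "dy": -4, "dz": 0, "spin": 0, "grip": 0}
    - {"dx": 0, "dy": -7, "dz": 2, "spin": 0, "grip": 0}
    - {"dx": 0, "dy": -9, "dz": 5, "spin": 0, "grip": 0}
    - {"dx": 0, "dy": -9, "dz": 9, "spin": 0, "grip": 0}
    - {"dx": 0, "dy": -9, "dz": 13, "spin": 0, "grip": 0}
    - {"dx": 0, "dy": -9, "dz": 17, "spin": 0, "grip": 0}
    - {"dx": 0, "dy": -9, "dz": 19, "spin": 0, "grip": 0}
    - {"dx": 0, "dy": -9, "dz": 19, "spin": 0, "grip": 0}

```text
t: 22.5
ee_pos: [0.5489, 0.3293, 0.1272]
tool_rot: [0.002, 1.0, -0.007, -0.003]
force: [-0.3, 0.4, -0.0]
finger_gap: 0.0129
grasp_force: 61.1
```

```bash
python3 -c "
from h import *
look('c2');edge('c2');go((.551,.329,.129))" | grep -v -e 'wall top'
```

```text
t 22.55 grasp pt [0.5503 0.33   0.1482] yaw -0.7534623661365747 F [ 0.1392 -0.1732 -0.8685] gap 0.012776533296451283 gf 61.13717794418335
dark
 (array([362., 142.]), np.int32(233), np.int32(9), np.int32(53))
 (array([274., 140.]), np.int32(300), np.int32(9), np.int32(53))
edges 285 [(45, 40), (56, 31), (114, 19), (152, 9), (229, 11)]
edges 342 [(34, 41), (56, 28), (114, 18), (155, 9), (164, 18), (202, 13), (204, 10)]
handle width [(140, 0), (150, 0), (160, 0), (170, 1), (180, 10), (190, 22), (200, 23), (210, 29), (220, 31), (230, 30), (240, 31), (250, 36)]
t 22.55 grasp pt [0.5503 0.33   0.1482] yaw -0.7534623661365747 F [ 0.1392 -0.1732 -0.8685] gap 0.012776533296451283 gf 61.13717794418335
shift cm [0.076  0.1009 1.9229] spin None
```

drive_tool:
  motion:
    - {"dx": 0, "dy": 0, "dz": 1.2, "spin": 0, "grip": 0.155}
    - {"dx": -0.2, "dy": 0, "dz": 2.2, "spin": 0, "grip": 0.157}
    - {"dx": -1, "dy": 0, "dz": 3, "spin": 0, "grip": 0.157}
    - {"dx": -1.8, "dy": 0, "dz": 3.8, "spin": 0, "grip": 0.157}
    - {"dx": -2.5, "dy": 0, "dz": 4.5, "spin": 0, "grip": 0.157}
    - {"dx": -3.1, "dy": 0, "dz": 5.1, "spin": 0, "grip": 0.157}
    - {"dx": -3.7, "dy": 0, "dz": 5.8, "spin": 0, "grip": 0.157}
    - {"dx": -4.3, "dy": 0, "dz": 6.6, "spin": 0, "grip": 0.157}

```text
t: 23.35
ee_pos: [0.5069, 0.3305, 0.0649]
tool_rot: [-0.0, 1.0, -0.007, -0.0]
force: [-3.0, -0.7, 3.5]
finger_gap: 0.0137
grasp_force: 23.4
```

```bash
python3 -c "
from h import *
look('c3');edge('c3')" | grep -v -e 'wall top'
```

```text
t 23.4 grasp pt [0.5055 0.33   0.0821] yaw -0.7525680789191943 F [-1.888   0.5493  1.2225] gap 0.013453519427912041 gf 23.118127584457397
dark
 (array([267., 137.]), np.int32(104), np.int32(7), np.int32(25))
edges 285 [(56, 12), (127, 11), (131, 12), (135, 10), (139, 13), (149, 11), (156, 22)]
edges 342 [(56, 18), (138, 43), (149, 41), (156, 48), (199, 14)]
handle width [(140, 0), (150, 0), (160, 0), (170, 0), (180, 1), (190, 7), (200, 28), (210, 30), (220, 32), (230, 33), (240, 33), (250, 38)]
```

Rotating back as planned (tilt ≈20°). Finish flattening.

drive_tool:
  motion:
    - {"dx": -0.5, "dy": 0, "dz": 0.7, "spin": 0, "grip": 0.158}
    - {"dx": -0.9, "dy": 0, "dz": 1.4, "spin": 0, "grip": 0.158}
    - {"dx": -1.3, "dy": 0, "dz": 2.1, "spin": 0, "grip": 0.158}
    - {"dx": -1.6, "dy": 0, "dz": 2.8, "spin": 0, "grip": 0.158}
    - {"dx": -1.9, "dy": 0, "dz": 3.4, "spin": 0, "grip": 0.158}
    - {"dx": -2, "dy": 0, "dz": 3.8, "spin": 0, "grip": 0.16}
    - {"dx": -2, "dy": 0, "dz": 3.8, "spin": 0, "grip": 0.16}

```text
t: 24.1
ee_pos: [0.4873, 0.3303, 0.0262]
tool_rot: [0.0, 1.0, -0.007, -0.0]
force: [-0.5, 0.8, 0.5]
finger_gap: 0.0137
grasp_force: 12.9
```

```bash
python3 -c "
from h import *
look('c4');edge('c4');edge('b1')" | grep -v -e 'wall top'
```

```text
t 24.15 grasp pt [0.4876 0.3304 0.0452] yaw -0.7795046828884628 F [ 0.6836  0.1306 -0.4148] gap 0.013745171190532026 gf 12.836708575487137
dark
edges 285 [(127, 9), (131, 20), (135, 29), (138, 9), (148, 19), (156, 21)]
edges 342 [(138, 62), (148, 58), (156, 53)]
handle width [(140, 0), (150, 0), (160, 0), (170, 0), (180, 0), (190, 3), (200, 20), (210, 32), (220, 35), (230, 35), (240, 36), (250, 39)]
edges 285 [(6, 33), (40, 20), (44, 28), (50, 51), (84, 43), (88, 38), (91, 15), (119, 34), (127, 13), (131, 15), (135, 14), (140, 16), (149, 22), (157, 34)]
edges 342 [(4, 39), (39, 44), (49, 42), (82, 26), (92, 34), (123, 39), (138, 56), (146, 39), (149, 52), (157, 80), (209, 14)]
handle width [(140, 0), (150, 0), (160, 0), (170, 0), (180, 0), (190, 3), (200, 21), (210, 29), (220, 31), (230, 35), (240, 35), (250, 39)]
```

drive_tool:
  motion:
    - {"dx": 0, "dy": 0, "dz": 0.1, "spin": 0, "grip": 0.165}
    - {"dx": 0, "dy": 0, "dz": 0.1, "spin": 0, "grip": 0.18}
    - {"dx": 0, "dy": 0, "dz": 0.1, "spin": 0, "grip": 0.3}
    - {"dx": 0, "dy": 0, "dz": 0.1, "spin": 0, "grip": 0.45}
    - {"dx": 0, "dy": 0, "dz": 0.1, "spin": 0, "grip": 0.5}
    - {"dx": 0, "dy": 0, "dz": -1, "spin": 0, "grip": 0.5}
    - {"dx": 0, "dy": 0, "dz": -4, "spin": 0, "grip": 0.5}
    - {"dx": 0, "dy": 0, "dz": -9, "spin": 0, "grip": 0.5}
    - {"dx": 0, "dy": 0, "dz": -14, "spin": 0, "grip": 0.5}
    - {"dx": 0, "dy": 0, "dz": -18.7, "spin": 0, "grip": 0.5}
    - {"dx": 0, "dy": 0, "dz": -18.7, "spin": 0, "grip": 0.5}

```text
t: 25.25
ee_pos: [0.4912, 0.3329, 0.2221]
tool_rot: [-0.004, 1.0, -0.007, 0.006]
force: [0.9, -0.0, -0.3]
finger_gap: 0.0431
grasp_force: 0.0
```

```bash
python3 - <<'E'
from h import *
M=arm.camera_model("wrist");w=arm.camera("wrist");cv2.imwrite("pics/d.png",w);go(None)
b=arm.camera("scene");a=arm.camera("side");cv2.imwrite("pics/dscene.png",b);cv2.imwrite("pics/dside.png",a)
g=w.max(2)<45
L=[(np.mean(300+np.where(g[v,300:350])[0]),v) for v in range(140,226,6) if g[v,300:350].any()];P=np.array([ray(M,q,.046) for q in L]);print(P[[0,-1]],np.round(L,0)[[0,-1]])
# pan outline (grey, unsaturated, on blue pad)
h=cv2.cvtColor(w,cv2.COLOR_BGR2HSV)
blue=cv2.inRange(h,np.array((100,80,30)),np.array((130,255,255)));ys,xs=np.where(blue);print("blue bbox",xs.min(),xs.max(),ys.min(),ys.max())
for v in (5,15,30,60,90,110,125,135): r=blue[v,:];i=np.where(r)[0];gap=np.where(np.diff(i)>15)[0];print(v,i.min(),i.max(),[(i[k],i[k+1]) for k in gap])
for n,x,im in(("scene0","s",b),("side0","d",a)):
    A=cv2.imread(f"pics/{n}.png")
    for lo,hi in(((170,150,60),(180,255,255)),((100,120,60),(130,255,255))):
        f=lambda I:[np.round(c,1).tolist()+[int(s[4])] for s,c,k in comps(I,lo,hi,50)]
        print(n,"before",f(A),"\n  after",f(im))
E
```

```text
t 25.3 grasp pt [0.4895 0.3318 0.2374] yaw -0.7755441964820696 F [-0.5734 -0.2266 -0.2389] gap 0.04286152590117152 gf 0.0
[[0.5242 0.3364 0.046 ]
 [0.4545 0.3317 0.046 ]] [[316. 146.]
 [322. 218.]]
blue bbox 239 407 0 225
5 277 384 []
15 239 385 []
30 243 386 [(np.int64(289), np.int64(356))]
60 249 390 [(np.int64(288), np.int64(355))]
90 256 393 [(np.int64(289), np.int64(355))]
110 269 396 [(np.int64(290), np.int64(354))]
125 277 397 [(np.int64(290), np.int64(354))]
135 281 399 [(np.int64(310), np.int64(331))]
scene0 before [] 
  after []
scene0 before [] 
  after []
side0 before [] 
  after []
side0 before [[488.1, 94.0, 38976], [486.2, 222.8, 153], [504.2, 251.3, 174]] 
  after [[500.2, 89.1, 46853], [486.2, 222.7, 152], [504.7, 250.6, 155]]
```

The scoop is back on the pad. One last check on bystanders and stray balls, then I hand in.

```bash
python3 - <<'E'
from h import *
for n,m in(("scene","dscene"),("side","dside")):
    A,B=cv2.imread(f"pics/{n}0.png"),cv2.imread(f"pics/{m}.png")
    for lo,hi in(((0,150,40),(3,255,255)),):
        f=lambda I:[np.round(c,1).tolist()+[int(s[4])] for s,c,k in comps(I,lo,hi,50)]
        print(n,"before",f(A),"\n  after",f(B))
    M=arm.camera_model(n)
    print("lid_a region etc; jar floor px",np.round(proj(M,(.589,-.3205,.024))))
D=cv2.imread("pics/dside.png");M=arm.camera_model("side");u,v=np.round(proj(M,(.589,-.3205,.022))).astype(int)
c=cv2.cvtColor(D[v-12:v+16:2,u-18:u+20:2],cv2.COLOR_BGR2GRAY);print(c)
A=cv2.imread("pics/side2.png");print(cv2.cvtColor(A[v-12:v+16:2,u-18:u+20:2],cv2.COLOR_BGR2GRAY))
E
```

```text
scene before [[231.6, 171.7, 197], [167.3, 231.8, 51], [311.5, 257.5, 295], [186.3, 264.4, 55], [212.6, 274.2, 61], [345.3, 292.4, 352], [420.6, 341.1, 467]] 
  after [[231.6, 171.7, 204], [167.2, 231.8, 50], [311.7, 257.7, 294], [186.2, 264.3, 53], [212.5, 274.1, 59], [345.3, 292.3, 350], [420.6, 341.2, 470]]
lid_a region etc; jar floor px [234. 159.]
side before [[237.2, 143.5, 120], [283.2, 181.8, 165], [306.4, 199.9, 73], [416.0, 252.2, 342]] 
  after [[237.2, 143.5, 118], [283.2, 181.8, 167], [307.9, 199.4, 93], [408.9, 249.7, 90]]
lid_a region etc; jar floor px [426. 294.]
[[ 99  97  99  72  88  83  79  73  68  72  73  65 113 116 118 118  86  91
  115]
 [ 99  97  88  39  43  70  81  76  68  72  75  65 113 117 118 112  87  99
  134]
 [ 98  98  67  39  47  70  72  67  73  74  76  69 116 118 117 105  86 111
  148]
 [ 98  76  57  39  57  74  71  66  72  72  78  79 118 118 118 100  89 106
  164]
 [ 74  75  74  69  69  91 127  86  68  69  75  68 117 117 116  95  75  61
  102]
 [ 73  74  75  74  83 120 112  63  69  74  90  88 118 118 117  98  73  51
  127]
 [ 70  75  74  75  77 126 10
[... 1055 characters left out ...]
 144 145 147 148 148 149 145  94  89  80  62
  136]
 [142 178 104 103  88 135 143 145 146 148 149 149 149 150 131  87  77  46
  155]
 [141 178 144 149  91 128 144 145 147 148 148 150 150 150 150 105 132 143
  174]
 [112 179 178 134 105 103 144 146 147 148 149 150 150 150 151 112 155 176
  175]
 [ 70 172 179 178 131  80 110 146 148 148 149 150 150 150 136 123 163 175
  177]
 [ 84 128 179 178 178 142  85  98 132 149 150 150 151 139 116 138 165 176
  176]
 [137  72 166 180 178 179 150 103  94  89 102 111 102 113 129 150 176 175
  175]
 [177  88  89 162 180 179 180 163 111  71  75 124 127 139 153 176 178 177
  168]
 [180 168  83  86 155 179 180 155  51  48 104 168 163 172 176 180 177 179
  131]]
```

```bash
python3 -c "
from bench import arm
print(arm.finish_job())"
```

```text
the job is handed in; nothing more can be done
None
```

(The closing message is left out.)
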